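# Set out the chisels from their fitted case on the bench rack

### The arm

A 7-joint arm with a two-finger parallel gripper is mounted at the origin on a cart in front of the work surface, level with it; the furniture and walls round the work are solid. World frame = base frame: x ahead of the robot, y to its left, z up, the work surface at z = 0. Lengths are in m, angles in rad, forces in N, time in s.
With the tool pointing down it reaches from about 0.4 to 0.85 m from the base axis. Payload 10.4 kg.
Tool frame: the origin (TCP) lies at the very end of the fingers, on their centre line; the grasp point (between the pads) lies 19 mm behind it; z points along the fingers, y is the direction in which the jaws open and shut (so a half turn about z gives the same grasp; the last joint's range is limited). The gripper opens to 85 mm and grips with 20 to 120 N. Pads are 22 mm wide; open, the fingers measure 114 mm over their backs; the gripper's body (76 mm by 85 mm) begins 54 mm behind the grasp point. The pads swing forward as they close: fully open they stand 13 mm farther back than shut.
Start: joints at [-1.364, 0.332, -0.065, 1.46, 0.022, 1.35, -0.088], TCP at [0.142, 0.609, 0.231] pointing down, gripper open.
Joint ranges: [-2.6, 2.6], [-0.5, 2.12], [-1.47, 1.34], [0.16, 2.42], [-1.27, 4.41], [0.06, 2.06], [-2.6, 2.6]. Speed limits (rad/s): [2.22, 2.22, 2.79, 2.79, 3.14, 3.14, 3.14].

### API

Orientations are given as a unit quaternion [x, y, z, w].
In Python, from workcell import manip gives the robot as it stands.
- The arm moves only by the tool arm_command, never from a script. Its arguments are lists of equal length, an entry for each row: "slide": the shift along the tool's x, y, z in mm, a list of three; "turn": the turn about the tool's z in degrees; "grip": the closure, from 0 (fully open) to 1 (shut). In form: {"slide": [[tx, ty, tz], ...], "turn": [turn, ...], "grip": [grip, ...]}. A call has 1 to 10 rows; each row shifts and turns the commanded pose from where the row before left it, along the tool's axes as they then stand; what a row does not reach is not made up. A row lasts 1/12 s, in which the tool goes at most 41.7 mm and 7.16 degrees, less where a joint would pass 70% of its speed; a pose out of reach is approached as far as the arm can. A call with a gripper value outside its range is refused whole. The fingers move at their own pace and stop on an object; "newtons" is the grip in N (left out, the last holds). Time passes only in rows, so rows that do not move let the fingers close. It gives the time, the measured TCP pose, the force and the opening at its end, in the units of the state.
- manip.get_obs(): the state, without advancing time (a new reading comes with each control period).
- manip.camera(name): name is "side" or "top" or "wrist"; returns the picture (420x560x3 uint8, blue, green, red); there is no depth.
- manip.camera_info(name): a dict with "fx", "fy", "cx", "cy" (pixels), "rvec" (rotation vector, rad) and "tvec" (3), from world to camera coordinates, as OpenCV has them. Camera axes: x right, y down, z forward; pixel columns grow to the right and rows downward; lengths in m; the calibration is good to about 2 mm. A picture is of the moment at which its call begins: read the wrist's pose just before it. camera_info takes no time and is no camera call; for the wrist camera it gives the pose at the moment of the call.
- manip.hand_in(): hands the job in, once; it reports no verdict.
Trained networks look in the newest picture that a camera, given by its name, has taken for a name from the list of things; names that differ only in an ending like _2 or _b are one class to them, and where a whole thing is asked for, a point or a joint stands for the part that bears it (a point fixed in the world has none). Each returns a list of dicts, best first, with "score" (0 to 1); they miss things now and then, are a little off and sometimes report something else, mostly with a low value. They report only what shows in the picture. A call takes as long as a camera call.
- manip.cut_out(target, camera): "pixels" (420x560 bool, what is visible of it).
- manip.tip_of(target, camera): "xyz" ([x, y, z] in m, in the coordinates of the camera as it stood for that picture, good to about 4 mm: a listed point, or the origin of a listed thing).
The state is a dict: "clock": time; "joint_pos": joint angles; "joint_velocities": joint speeds; "tau": joint torques, N m; "position": TCP position; "ee_rot": TCP orientation; "ft_force": force on the tool from outside, world axes, zero at the start; "torque": the same for the moment, N m; "grip_width": opening from 0.0 (shut) to 1.0 (fully open).
Only numpy, scipy, OpenCV 4.12 (cv2) and the standard library are available. Lean on these libraries where they do the work, as an engineer would, in place of code of your own. Each camera call takes 0.05 s, during which the arm holds its last target.

### The job

The cut-outs in the painted panel are to be trimmed next: hang every chisel from the tool case in the bench rack, blade down, each in a slot of its own with its bolster dropped fully home behind the rail's lip. The foam grips the blades, so work each chisel out by its handle with small wiggles, and do not let the foam liner come up out of the case with it.

Things in the scene. Friction and masses are not known exactly. Their poses are not given: they have to be found in the camera images.
- chisel_a: butt chisel, blade 32 mm wide, 160 mm long, 0.09 kg, standing blade down in the far left foam slot (+36, +54 mm in the case's frame), edge 14 mm above the bench. Origin: middle of the cutting edge; z along the tool towards the handle, x across the blade's width, y across its thickness (5 mm). Grip the handle, z = 92 to 148 mm, 28 mm across its flats that face +x and -x. None if absent
- chisel_a_shoulder (a point): middle of the underside of chisel_a's bolster, 84 mm above the cutting edge: the face that rests on the rail. Below it a round neck 10 mm across runs down to the blade, whose top is at 54 mm; the bolster is 28 mm across (84 to 92 mm), the hoop on top of the handle 31 mm (148 to 157 mm)
- chisel_b: butt chisel, blade 25 mm wide, 160 mm long, 0.09 kg, standing blade down in the far middle foam slot (+36, 0 mm in the case's frame), edge 14 mm above the bench. Origin: middle of the cutting edge; z along the tool towards the handle, x across the blade's width, y across its thickness (5 mm). Grip the handle, z = 92 to 148 mm, 28 mm across its flats that face +x and -x. None if absent
- chisel_b_shoulder (a point): middle of the underside of chisel_b's bolster, 84 mm above the cutting edge: the face that rests on the rail. Below it a round neck 10 mm across runs down to the blade, whose top is at 54 mm; the bolster is 28 mm across (84 to 92 mm), the hoop on top of the handle 31 mm (148 to 157 mm)
- chisel_c: butt chisel, blade 20 mm wide, 160 mm long, 0.09 kg, standing blade down in the far right foam slot (+36, -54 mm in the case's frame), edge 14 mm above the bench. Origin: middle of the cutting edge; z along the tool towards the handle, x across the blade's width, y across its thickness (5 mm). Grip the handle, z = 92 to 148 mm, 28 mm across its flats that face +x and -x. None if absent
- chisel_c_shoulder (a point): middle of the underside of chisel_c's bolster, 84 mm above the cutting edge: the face that rests on the rail. Below it a round neck 10 mm across runs down to the blade, whose top is at 54 mm; the bolster is 28 mm across (84 to 92 mm), the hoop on top of the handle 31 mm (148 to 157 mm)
- chisel_d: butt chisel, blade 16 mm wide, 160 mm long, 0.09 kg, standing blade down in the near left foam slot (-36, +27 mm in the case's frame), edge 14 mm above the bench. Origin: middle of the cutting edge; z along the tool towards the handle, x across the blade's width, y across its thickness (5 mm). Grip the handle, z = 92 to 148 mm, 28 mm across its flats that face +x and -x. None if absent
- chisel_d_shoulder (a point): middle of the underside of chisel_d's bolster, 84 mm above the cutting edge: the face that rests on the rail. Below it a round neck 10 mm across runs down to the blade, whose top is at 54 mm; the bolster is 28 mm across (84 to 92 mm), the hoop on top of the handle 31 mm (148 to 157 mm)
- chisel_e: butt chisel, blade 12 mm wide, 160 mm long, 0.09 kg, standing blade down in the near right foam slot (-36, -27 mm in the case's frame), edge 14 mm above the bench. Origin: middle of the cutting edge; z along the tool towards the handle, x across the blade's width, y across its thickness (5 mm). Grip the handle, z = 92 to 148 mm, 28 mm across its flats that face +x and -x. None if absent
- chisel_e_shoulder (a point): middle of the underside of chisel_e's bolster, 84 mm above the cutting edge: the face that rests on the rail. Below it a round neck 10 mm across runs down to the blade, whose top is at 54 mm; the bolster is 28 mm across (84 to 92 mm), the hoop on top of the handle 31 mm (148 to 157 mm)
- case: open bottom half of a grey plastic tool case, 136 x 184 x 66 mm, fixed to the bench; origin at the centre of its underside, x away from the robot, y to the left. In it lies a black foam liner, top 63 mm above the bench, with five blade slots. Along the case's x each slot leaves the blade 6 mm play to either side; along y a sprung foam lip pinches the blade's flats
- liner (a joint): how far the foam liner has come up out of the case, m (0: fully down). It weighs 0.4 kg and lies loose: a straight pull on a chisel meets 7 to 10 N and brings the liner up with it. Working the chisel to and fro in its play (case's x) while drawing it up slowly breaks most of the friction; 22 mm up it is free of the lip. The liner drops back by itself when let go
- rack: wooden chisel rack standing loose on the bench, 2.2 kg, 100 x 276 x 122 mm; origin on the bench below the middle of the rail, x away from the robot, y along the rail to the left. Rail 12 mm thick, top 112 mm above the bench, five slots 17 mm wide, open to the front (-x), 48 mm apart. Free below down to the 14 mm base board, which reaches 44 mm forward; end cheeks rise 10 mm above the rail
- rack_slot0 (a point): where the middle of a bolster's underside rests in the rack's leftmost slot (from the left): on top of the rail. A steel lip 19 to 24.5 mm in front of this point stands 4 mm above the rail; the bolster passes over it and drops behind it. The neck slides in along the slot from the front
- rack_slot1 (a point): where the middle of a bolster's underside rests in the rack's second slot (from the left): on top of the rail. A steel lip 19 to 24.5 mm in front of this point stands 4 mm above the rail; the bolster passes over it and drops behind it. The neck slides in along the slot from the front
- rack_slot2 (a point): where the middle of a bolster's underside rests in the rack's third slot (from the left): on top of the rail. A steel lip 19 to 24.5 mm in front of this point stands 4 mm above the rail; the bolster passes over it and drops behind it. The neck slides in along the slot from the front
- rack_slot3 (a point): where the middle of a bolster's underside rests in the rack's fourth slot (from the left): on top of the rail. A steel lip 19 to 24.5 mm in front of this point stands 4 mm above the rail; the bolster passes over it and drops behind it. The neck slides in along the slot from the front
- rack_slot4 (a point): where the middle of a bolster's underside rests in the rack's rightmost slot (from the left): on top of the rail. A steel lip 19 to 24.5 mm in front of this point stands 4 mm above the rail; the bolster passes over it and drops behind it. The neck slides in along the slot from the front

How it is judged:
At the end, for the whole second after the job is handed in: every chisel that was in the case hangs at rest and released in one of the rack's slots: the middle of its bolster's underside within 9 mm sideways and 3 mm in height of that slot's point, the tool upright within 0.12 rad; the foam liner is down in the case (within 3 mm), the rack stands upright (((horizontal distance between chisel_a_shoulder and rack_slot0 below 0.009 m and z of chisel_a_shoulder in the frame of rack_slot0 between -0.003 and 0.003 m) or (horizontal distance between chisel_a_shoulder and rack_slot1 below 0.009 m and z of chisel_a_shoulder in the frame of rack_slot1 between -0.003 and 0.003 m) or (horizontal distance between chisel_a_shoulder and rack_slot2 below 0.009 m and z of chisel_a_shoulder in the frame of rack_slot2 between -0.003 and 0.003 m) or (horizontal distance between chisel_a_shoulder and rack_slot3 below 0.009 m and z of chisel_a_shoulder in the frame of rack_slot3 between -0.003 and 0.003 m) or (horizontal distance between chisel_a_shoulder and rack_slot4 below 0.009 m and z of chisel_a_shoulder in the frame of rack_slot4 between -0.003 and 0.003 m)) and angle between each of chisel_a, chisel_b, chisel_c, chisel_d, chisel_e's own z axis and vertical below 0.12 rad and linear speed of each of chisel_a, chisel_b, chisel_c, chisel_d, chisel_e below 0.03 m/s and contact force between each of chisel_a, chisel_b, chisel_c, chisel_d, chisel_e and the fingers below 0.1 N and ((horizontal distance between chisel_b_shoulder and rack_slot0 below 0.009 m and z of chisel_b_shoulder in the frame of rack_slot0 between -0.003 and 0.003 m) or (horizontal distance between chisel_b_shoulder and rack_slot1 below 0.009 m and z of chisel_b_shoulder in the frame of rack_slot1 between -0.003 and 0.003 m) or (horizontal distance between chisel_b_shoulder and rack_slot2 below 0.009 m and z of chisel_b_shoulder in the frame of rack_slot2 between -0.003 and 0.003 m) or (horizontal distance between chisel_b_shoulder and rack_slot3 below 0.009 m and z of chisel_b_shoulder in the frame of rack_slot3 between -0.003 and 0.003 m) or (horizontal distance between chisel_b_shoulder and rack_slot4 below 0.009 m and z of chisel_b_shoulder in the frame of rack_slot4 between -0.003 and 0.003 m)) and ((horizontal distance between chisel_c_shoulder and rack_slot0 below 0.009 m and z of chisel_c_shoulder in the frame of rack_slot0 between -0.003 and 0.003 m) or (horizontal distance between chisel_c_shoulder and rack_slot1 below 0.009 m and z of chisel_c_shoulder in the frame of rack_slot1 between -0.003 and 0.003 m) or (horizontal distance between chisel_c_shoulder and rack_slot2 below 0.009 m and z of chisel_c_shoulder in the frame of rack_slot2 between -0.003 and 0.003 m) or (horizontal distance between chisel_c_shoulder and rack_slot3 below 0.009 m and z of chisel_c_shoulder in the frame of rack_slot3 between -0.003 and 0.003 m) or (horizontal distance between chisel_c_shoulder and rack_slot4 below 0.009 m and z of chisel_c_shoulder in the frame of rack_slot4 between -0.003 and 0.003 m)) and ((horizontal distance between chisel_d_shoulder and rack_slot0 below 0.009 m and z of chisel_d_shoulder in the frame of rack_slot0 between -0.003 and 0.003 m) or (horizontal distance between chisel_d_shoulder and rack_slot1 below 0.009 m and z of chisel_d_shoulder in the frame of rack_slot1 between -0.003 and 0.003 m) or (horizontal distance between chisel_d_shoulder and rack_slot2 below 0.009 m and z of chisel_d_shoulder in the frame of rack_slot2 between -0.003 and 0.003 m) or (horizontal distance between chisel_d_shoulder and rack_slot3 below 0.009 m and z of chisel_d_shoulder in the frame of rack_slot3 between -0.003 and 0.003 m) or (horizontal distance between chisel_d_shoulder and rack_slot4 below 0.009 m and z of chisel_d_shoulder in the frame of rack_slot4 between -0.003 and 0.003 m)) and ((horizontal distance between chisel_e_shoulder and rack_slot0 below 0.009 m and z of chisel_e_shoulder in the frame of rack_slot0 between -0.003 and 0.003 m) or (horizontal distance between chisel_e_shoulder and rack_slot1 below 0.009 m and z of chisel_e_shoulder in the frame of rack_slot1 between -0.003 and 0.003 m) or (horizontal distance between chisel_e_shoulder and rack_slot2 below 0.009 m and z of chisel_e_shoulder in the frame of rack_slot2 between -0.003 and 0.003 m) or (horizontal distance between chisel_e_shoulder and rack_slot3 below 0.009 m and z of chisel_e_shoulder in the frame of rack_slot3 between -0.003 and 0.003 m) or (horizontal distance between chisel_e_shoulder and rack_slot4 below 0.009 m and z of chisel_e_shoulder in the frame of rack_slot4 between -0.003 and 0.003 m)) and value of joint liner below 0.003 m and angle between rack's own z axis and vertical below 0.05 rad); the robot touches nothing.
It fails at once if the foam liner is pulled up more than 15 mm out of the case (value of joint liner above 0.015 m).
Of chisel_a, chisel_b, chisel_c, chisel_d, chisel_e only 4 to 5 are there at a start; the rules pass over those that are not, and their reading is None.
At some moment in a run one of rack may be knocked a few centimetres aside while the robot is not near it.
Once in a run the grip may slacken for a moment while it holds something.
It also fails if it takes over 200 s, if anything falls off the work surface, if the arm or the gripper's body presses on something with over 40 N, if the wrist force passes 120 N, or if a joint passes its speed limit or range.

## Working session

There is one attempt and no reset: what is moved stays moved. The work goes in short steps, Python scripts to look and compute and a tool call to move; the robot and the scene stay as the last step left them, time stands still between calls to the robot, and variables do not carry over. Pictures are saved under pics/ and viewed, and the job is handed in when it is done.

Besides the shell and the picture viewer there is one more tool, called after "Emit:" as a command line: name --pt "numbers of a row" for each row, then --argument value for the rest. arm_command: Moves the arm, as the interface text tells. Its arguments: {"type":"object","properties":{"slide":{"type":"array","items":{"type":"array","items":{"type":"number"}}},"turn":{"type":"array","items":{"type":"number"}},"grip":{"type":"array","items":{"type":"number"}},"newtons":{"type":"number"}},"required":["slide","turn","grip"]}

```bash
ls; mkdir -p pics
cat > h.py <<'E'
import numpy as np, cv2, json
from workcell import manip
from scipy.spatial.transform import Rotation as R
def snap(n,f):
    i=manip.camera_info(n); im=manip.camera(n); cv2.imwrite('pics/'+f,im); return im,i
def w(i,p):
    Rm=R.from_rotvec(np.ravel(i['rvec'])).as_matrix(); return Rm.T@(np.array(p)-np.ravel(i['tvec']))
def proj(i,P):
    K=np.array([[i['fx'],0,i['cx']],[0,i['fy'],i['cy']],[0,0,1.]])
    return cv2.projectPoints(np.array(P,float).reshape(-1,1,3),np.ravel(i['rvec']).astype(float),np.ravel(i['tvec']).astype(float),K,None)[0].reshape(-1,2)
def ray(i,uv,z):
    Rm=R.from_rotvec(np.ravel(i['rvec'])).as_matrix(); c=-Rm.T@np.ravel(i['tvec'])
    d=Rm.T@np.array([(uv[0]-i['cx'])/i['fx'],(uv[1]-i['cy'])/i['fy'],1]); return c+d*(z-c[2])/d[2]
E
python3 - <<'E'
from h import *
o=manip.get_obs(); print({k:np.round(v,3).tolist() for k,v in o.items()})
for n in ['side','top','wrist']:
    im,i=snap(n,n+'0.png'); print(n,np.round(w(i,[0,0,0]),3),i['fx'])
    if n!='wrist':
        for t in ['case','rack','chisel_a','chisel_a_shoulder','rack_slot0']:
            r=manip.tip_of(t,n); print(t,[(round(d['score'],2),np.round(w(i,d['xyz']),3).tolist()) for d in r[:7]])
print(manip.get_obs()['clock'])
E
```

```text
pics
{'clock': 0.0, 'joint_pos': [-1.364, 0.333, -0.065, 1.461, 0.022, 1.35, -0.088], 'joint_velocities': [-0.001, 0.0, -0.001, 0.0, 0.001, -0.001, -0.0], 'tau': [-0.001, -62.546, 0.049, -39.16, 0.016, 0.01, 0.0], 'position': [0.142, 0.608, 0.231], 'ee_rot': [0.115, 0.993, -0.001, -0.0], 'ft_force': [-0.008, 0.385, 0.978], 'torque': [0.009, -0.074, 0.029], 'grip_width': 1.0}
side [ 0.179 -1.028  0.553] 522.5324826101715
case [(0.84, [0.402, -0.274, 0.003]), (0.28, [0.546, -0.422, 0.112])]
rack [(0.59, [0.583, -0.332, 0.001]), (0.51, [0.55, -0.422, 0.11])]
chisel_a []
chisel_a_shoulder [(0.49, [0.376, -0.232, 0.098])]
rack_slot0 [(0.87, [0.624, -0.247, 0.11]), (0.79, [0.603, -0.291, 0.109]), (0.61, [0.566, -0.378, 0.11]), (0.6, [0.586, -0.333, 0.112]), (0.6, [0.552, -0.419, 0.11])]
top [ 0.42  -0.304  0.966] 513.5879548010106
case [(0.57, [0.404, -0.271, 0.003])]
rack [(0.87, [0.584, -0.332, -0.0]), (0.58, [0.561, -0.376, 0.111])]
chisel_a [(0.87, [0.454, -0.234, 0.016]), (0.71, [0.585, -0.336, 0.112]), (0.68, [0.381, -0.237, 0.011]), (0.66, [0.42, -0.338, 0.012])]
chisel_a_shoulder [(0.6, [0.46, -0.236, 0.099])]
rack_slot0 [(0.93, [0.561, -0.378, 0.109]), (0.91, [0.585, -0.336, 0.112]), (0.76, [0.541, -0.422, 0.115]), (0.64, [0.62, -0.25, 0.113]), (0.55, [0.605, -0.294, 0.108])]
wrist [0.077 0.624 0.374] 292.4329273664931
0.65
```

View pics/top0.png

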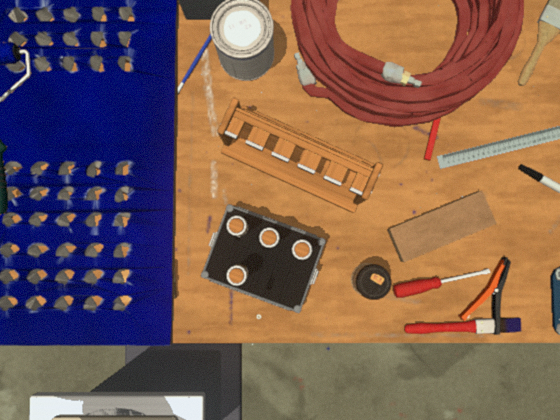

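View pics/side0.png

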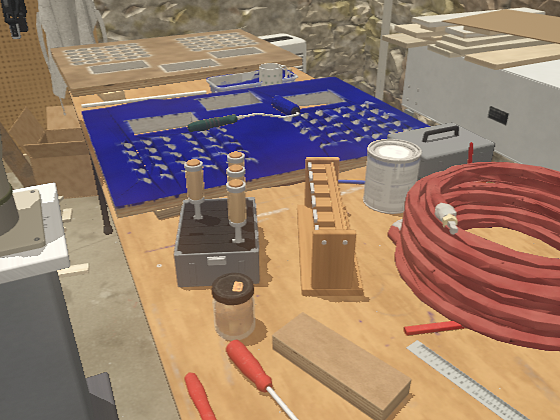

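```bash
cat > fit.py <<'E'
from h import *
from scipy.optimize import least_squares
def rackfit(cams=('top','side'),tag='r'):
    pts=[]
    for n in cams:
        im,i=snap(n,f'{tag}_{n}.png')
        for d in manip.tip_of('rack_slot0',n):
            p=w(i,d['xyz'])
            if d['score']>.4 and abs(p[2]-.112)<.012: pts.append(p)
    pts=np.array(pts)
    best=None
    def res(q,a):
        c,s=np.cos(q[2]),np.sin(q[2]); ex=np.array([c,s]); ey=np.array([-s,c])
        d=pts[:,:2]-q[:2]; u=d@ey; v=d@ex
        return np.r_[v, u-48e-3*a]*1000
    # init from pca
    m=pts[:,:2].mean(0); _,_,V=np.linalg.svd(pts[:,:2]-m); e=V[0]*np.sign(V[0][1]); yaw=np.arctan2(-e[0],e[1])
    u=(pts[:,:2]-m)@e
    for off in np.arange(-.1,.1,.004):
        a=np.round((u-off)/.048)
        if abs(a).max()>2: continue
        r=least_squares(res,[*(m+off*e),yaw],args=(a,),loss='soft_l1',f_scale=4)
        if best is None or r.cost<best[0]: best=(r.cost,r.x,a,len(set(a)))
    print('rack',np.round(best[1],4),'cost',best[0],'idx',best[2].tolist())
    return best[1]
E
python3 - <<'E'
from fit import *
q=rackfit()
i=manip.camera_info('top'); im=cv2.imread('pics/r_top.png')
c,s=np.cos(q[2]),np.sin(q[2])
for k in range(-2,3):
    for z in (.112,): 
        P=[q[0]-s*.048*k,q[1]+c*.048*k,z]; u=proj(i,P)[0]; cv2.circle(im,tuple(np.round(u).astype(int)),2,(0,255,0),-1)
# case fit from hoop tops
px=[(236,225),(269,237.5),(302,249.5),(236,274.5)]
W=np.array([ray(i,p,.174) for p in px]); print(np.round(W,4))
L=np.array([[36,54],[36,0],[36,-54],[-36,27]])/1000.
f=lambda q:((L@np.array([[np.cos(q[2]),np.sin(q[2])],[-np.sin(q[2]),np.cos(q[2])]])+q[:2]-W[:,:2])*1000).ravel()
r=least_squares(f,[.4,-.27,-.37]); print(r.x,r.fun.round(1))
cv2.imwrite('pics/crop.png',cv2.resize(im[80:330,180:400],None,fx=2.4,fy=2.4,interpolation=cv2.INTER_CUBIC))
im=cv2.imread('pics/r_side.png');cv2.imwrite('pics/crops.png',cv2.resize(im[130:310,150:380],None,fx=3,fy=3,interpolation=cv2.INTER_CUBIC))
for n in ('top','side'):
    for t in ('chisel_a','chisel_a_shoulder'):
        print(n,t,[(round(d['score'],2),np.round(w(manip.camera_info(n),d['xyz']),3).tolist()) for d in manip.tip_of(t,n)])
E
```

```text
rack [ 0.5848 -0.3345 -0.4164] cost 47.14832099086106 idx [0.0, 1.0, 2.0, -1.0, 0.0, 2.0, -2.0, 1.0, -1.0]
[[ 0.4556 -0.2359  0.174 ]
 [ 0.4363 -0.2869  0.174 ]
 [ 0.4179 -0.3377  0.174 ]
 [ 0.3797 -0.2364  0.174 ]]
[ 0.40315307 -0.27419262 -0.36013622] [ 0.3 -0.4  0.5  0.  -0.1  0.3 -0.7  0.2]
top chisel_a [(0.91, [0.456, -0.236, 0.013]), (0.78, [0.379, -0.236, 0.011]), (0.5, [0.418, -0.338, 0.017]), (0.22, [0.562, -0.374, 0.113])]
top chisel_a_shoulder [(0.77, [0.457, -0.239, 0.098])]
side chisel_a [(0.18, [0.586, -0.332, 0.111])]
side chisel_a_shoulder []
```

View pics/crop.png

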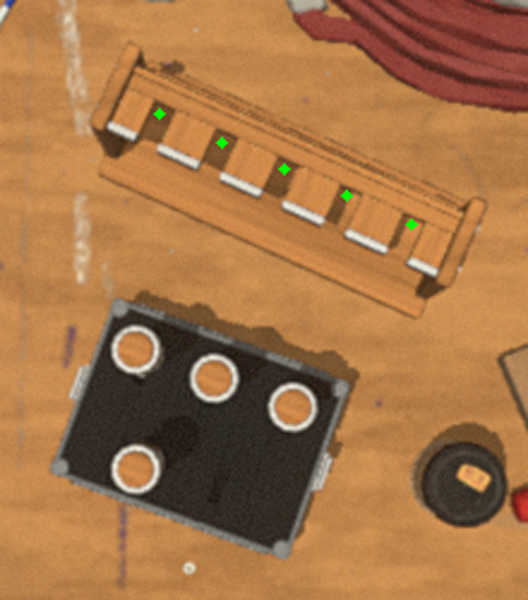

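View pics/crops.png

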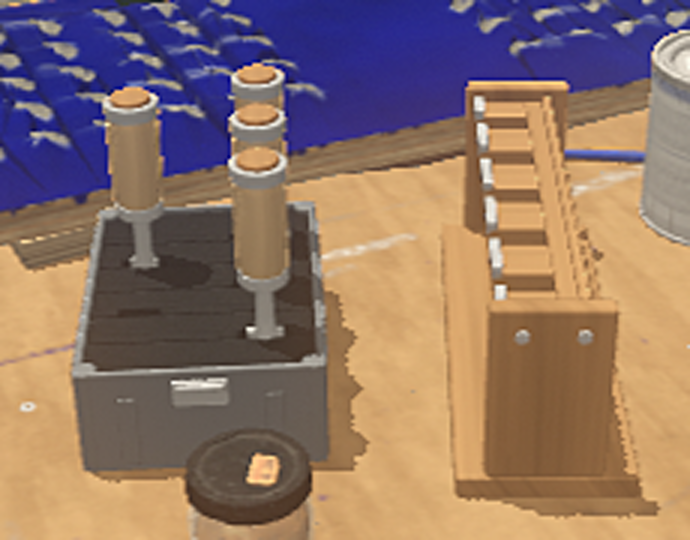

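Emit:
arm_command --pt "-20 0 0" --pt "-40 0 -2" --pt "-40 0 -2" --pt "-40 0 -2" --pt "-40 0 -2" --pt "-40 0 0" --pt "-40 0 0" --pt "-40 0 0" --pt "-40 0 0" --pt "-40 0 0" --turn '[2, 3.6, 3.6, 3.6, 3.6, 3.6, 3.6, 3.6, 3.6, 3.6]' --grip '[0, 0, 0, 0, 0, 0, 0, 0, 0, 0]' --newtons 80

```text
clock: 1.88
position: [0.4728, 0.427, 0.2393]
ee_rot: [0.405, 0.914, 0.0, 0.0]
ft_force: [0.7, 0.1, 0.3]
grip_width: 1.001
```

Emit:
arm_command --pt "-40 0 0" --pt "-40 0 0" --pt "-40 0 0" --pt "-40 0 0" --pt "-40 0 0" --pt "-40 0 0" --pt "-40 0 0" --pt "-40 0 0" --pt "-40 0 0" --pt "-40 0 0" --turn '[3.6, 3.6, 3.6, 3.6, 3.6, 3.6, 3.6, 3.6, 3.6, 3.6]' --grip '[0.3, 0.3, 0.3, 0.3, 0.3, 0.3, 0.3, 0.3, 0.3, 0.3]'

```text
clock: 2.72
position: [0.6453, 0.0733, 0.2393]
ee_rot: [0.668, 0.744, 0.0, 0.0]
ft_force: [1.4, 0.0, 0.7]
grip_width: 0.701
```

```bash
cat >> h.py <<'E'
CASE=(.4032,-.2742,-.360)
def case_pt(x,y):
    c,s=np.cos(CASE[2]),np.sin(CASE[2]); return np.array([CASE[0]+c*x-s*y,CASE[1]+s*x+c*y])
def plan(target,yaw,n,start=None):
    """rows to reach target xyz with tool-y heading yaw (rad); tool down"""
    o=manip.get_obs(); p=np.array(o['position']); q=o['ee_rot']
    m=R.from_quat(q).as_matrix(); h=np.arctan2(m[1,1],m[0,1])
    print('at',np.round(p,4),'heading deg',round(np.degrees(h),2),'tilt',np.round(m[:,2],3),'F',np.round(o['ft_force'],2),'w',round(o['grip_width'],3),'t',o['clock'])
    dh=(yaw-h+np.pi)%(2*np.pi)-np.pi
    if abs(dh)>np.pi/2: dh-=np.sign(dh)*np.pi
    hh=h
    d=(np.array(target)-p)/n
    for k in range(n):
        # row: slide along axes as they stand, then turn
        y=np.array([np.cos(hh),np.sin(hh),0]); z=np.array([0,0,-1.]); x=np.cross(y,z)
        print([round(1000*float(d@a),1) for a in (x,y,z)],'turn',round(-np.degrees(dh)/n,2)); hh+=dh/n
E
python3 - <<'E'
from h import *
p=case_pt(-.036,.027);print(p)
plan([*p,.21],-.36,11)
E
```

```text
[ 0.37901912 -0.23624891]
at [0.6453 0.0733 0.2393] heading deg 6.21 tilt [ 0. -0. -1.] F [1.4  0.   0.75] w 0.701 t 2.7167
[-25.4, -27.1, 2.7] turn 2.44
[-26.5, -26.0, 2.7] turn 2.44
[-27.6, -24.9, 2.7] turn 2.44
[-28.6, -23.7, 2.7] turn 2.44
[-29.6, -22.4, 2.7] turn 2.44
[-30.5, -21.1, 2.7] turn 2.44
[-31.4, -19.8, 2.7] turn 2.44
[-32.2, -18.5, 2.7] turn 2.44
[-33.0, -17.1, 2.7] turn 2.44
[-33.7, -15.7, 2.7] turn 2.44
[-34.3, -14.2, 2.7] turn 2.44
```

Emit:
arm_command --pt "-25 -27 2" --pt "-26 -26 2" --pt "-27 -25 2" --pt "-28 -24 2" --pt "-29 -22 2" --pt "-30 -21 2" --pt "-31 -20 2" --pt "-32 -18 2" --pt "-33 -17 2" --pt "-33 -16 2" --turn '[2.7, 2.7, 2.7, 2.7, 2.7, 2.7, 2.7, 2.7, 2.7, 2.6]' --grip '[0.3, 0.3, 0.3, 0.3, 0.3, 0.3, 0.3, 0.3, 0.3, 0.3]'

```text
clock: 3.55
position: [0.3971, -0.1989, 0.2192]
ee_rot: [0.822, 0.569, 0.0, -0.0]
ft_force: [1.0, -1.1, 0.6]
grip_width: 0.701
```

Run:
```python
from h import *
p=case_pt(-.036,.027)
plan([*p,.119],-.36,1)
im,i=snap('wrist','w1.png')
print(proj(i,[[*p,.174]]))
snap('top','t1.png')
```

```text
at [ 0.3971 -0.1989  0.2192] heading deg -20.66 tilt [ 0.001  0.001 -1.   ] F [ 1.02 -1.12  0.62] w 0.701 t 3.55
[-41.3, -3.8, 100.2] turn -0.04
[[272.21060114 285.14222051]]
```

View pics/w1.png

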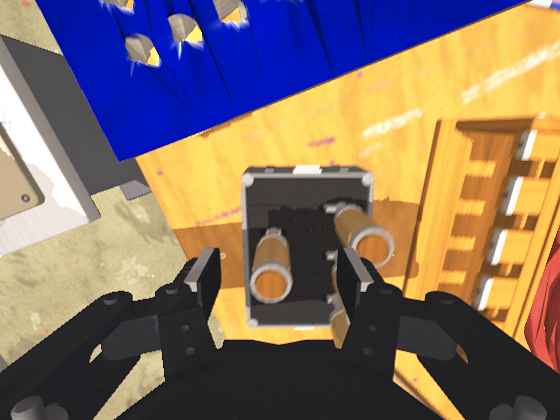

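Emit:
arm_command --pt "-21 -2 3" --pt "-20 -2 3" --pt "0 0 0" --turn '[0, 0, 0]' --grip '[0.3, 0.3, 0.3]'

```text
clock: 3.9
position: [0.3787, -0.2376, 0.2132]
ee_rot: [0.823, 0.568, 0.0, 0.0]
ft_force: [-0.3, -0.2, -0.3]
grip_width: 0.705
```

```bash
cat >> h.py <<'E'
def hoop(i,im,p,z=.174,f=None):
    """find handle top's orange disc centre near predicted pixel"""
    u=proj(i,[[*p,z]])[0]; return u
E
python3 - <<'E'
from h import *
p=case_pt(-.036,.027)
plan([*p,.119],-.36,1)
im,i=snap('wrist','w2.png')
u=proj(i,[[*p,.174]])[0]; print(u)
cv2.circle(im,tuple(np.round(u).astype(int)),2,(0,255,0),-1)
x,y=map(int,u); cv2.imwrite('pics/w2c.png',cv2.resize(im[y-90:y+70,x-110:x+110],None,fx=3,fy=3,interpolation=cv2.INTER_CUBIC))
E
```

```text
at [ 0.3787 -0.2376  0.2132] heading deg -20.74 tilt [ 0. -0. -1.] F [-0.31 -0.18 -0.33] w 0.705 t 3.9
[1.3, -0.2, 94.2] turn -0.11
[277.08869035 232.14849629]
```

View pics/w2c.png

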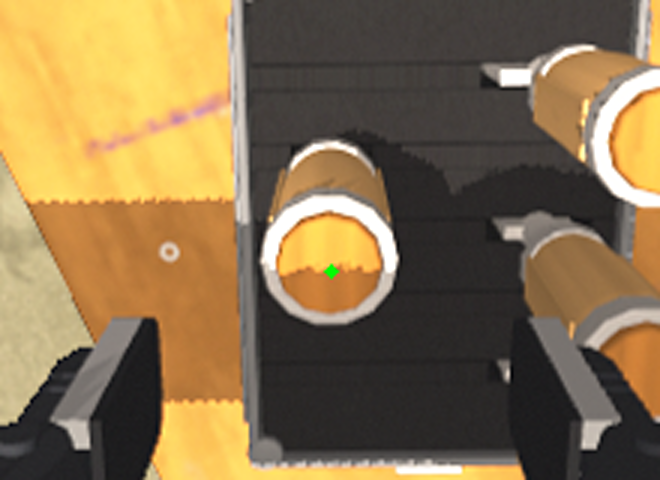

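Emit:
arm_command --pt "2.5 0 20" --pt "0 0 30" --pt "0 0 30" --pt "0 0 14" --pt "0 0 0" --turn '[0, 0, 0, 0, 0]' --grip '[0.3, 0.3, 0.3, 0.3, 0.3]'

```text
clock: 4.37
position: [0.3801, -0.2307, 0.1167]
ee_rot: [0.821, 0.571, -0.002, -0.002]
ft_force: [-0.7, -0.4, -0.9]
grip_width: 0.698
```

Emit:
arm_command --pt "0 0 0" --pt "0 0 0" --pt "0 0 0" --pt "0 0 0" --pt "0 0 0" --pt "0 0 0" --turn '[0, 0, 0, 0, 0, 0]' --grip '[0.5, 0.7, 1, 1, 1, 1]'

```text
clock: 4.87
position: [0.3818, -0.2319, 0.1206]
ee_rot: [0.821, 0.57, 0.001, -0.0]
ft_force: [-4.8, 2.2, 8.2]
grip_width: 0.321
```

Run:
```python
from h import *
p=case_pt(-.036,.027)
plan([*p,.119],-.36,1)
im,i=snap('wrist','w3.png'); snap('side','s3.png')
o=manip.get_obs()['position']
print(proj(i,[[*p,.174],[o[0],o[1],.174]]))
```

```text
at [ 0.3818 -0.2319  0.1206] heading deg -20.46 tilt [ 0.001  0.001 -1.   ] F [-4.77  2.19  8.2 ] w 0.321 t 4.8667
[-5.0, -1.1, 1.6] turn 0.17
[[273.73119224 336.0517524 ]
 [276.63076865 324.11991584]]
```

View pics/w3.png

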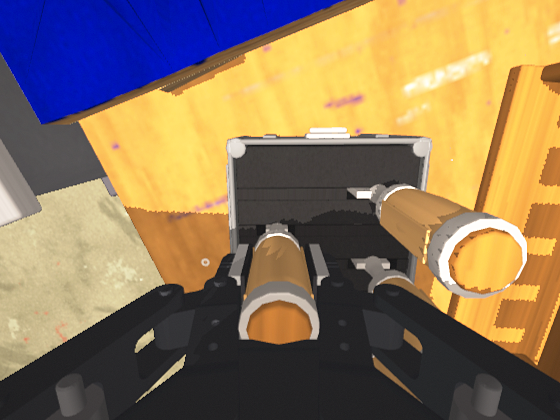

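View pics/s3.png

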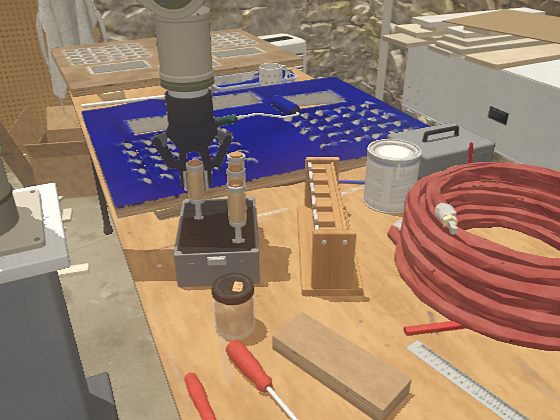

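Emit:
arm_command --pt "0 4 -0.5" --pt "0 -8 -1" --pt "0 8 -1" --pt "0 -8 -1" --pt "0 8 -1" --pt "0 -8 -1" --pt "0 8 -1" --pt "0 -8 -1" --turn '[0, 0, 0, 0, 0, 0, 0, 0]' --grip '[1, 1, 1, 1, 1, 1, 1, 1]'

```text
clock: 5.63
position: [0.3802, -0.2312, 0.1277]
ee_rot: [0.821, 0.571, 0.001, 0.001]
ft_force: [7.3, -1.5, -3.1]
grip_width: 0.318
```

Run:
```python
from h import *
plan([0,0,0],-.36,1)
im,i=snap('wrist','w4.png'); snap('side','s4.png')
for n in ('side',):
    i=manip.camera_info(n)
    for t in ('liner','case'): print(t,[(round(d['score'],2),np.round(w(i,d['xyz']),3).tolist()) for d in manip.tip_of(t,n)])
a=cv2.imread('pics/s3.png')[140:300,150:290];b=cv2.imread('pics/s4.png')[140:300,150:290]
cv2.imwrite('pics/s34.png',cv2.resize(np.hstack([a,b]),None,fx=2.8,fy=2.8))
```

```text
at [ 0.3802 -0.2312  0.1277] heading deg -20.4 tilt [ 0.002 -0.001 -1.   ] F [ 7.29 -1.47 -3.08] w 0.318 t 5.6333
[84.2, -437.0, 127.7] turn 0.22Traceback (most recent call last):
  File "<stdin>", line 6, in <module>
ValueError: it knows: case, chisel, chisel_a_shoulder, chisel_b_shoulder, chisel_c_shoulder, chisel_d_shoulder, chisel_e_shoulder, rack, rack_slot
```

Run:
```python
from h import *
a=cv2.imread('pics/s3.png')[140:300,150:290];b=cv2.imread('pics/s4.png')[140:300,150:290]
cv2.imwrite('pics/s34.png',cv2.resize(np.hstack([a,b]),None,fx=2.8,fy=2.8))
```

```text
(no output)
```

View pics/s34.png

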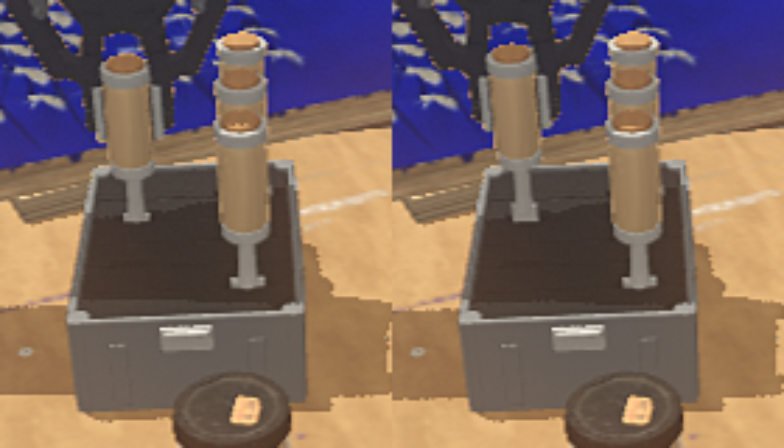

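Emit:
arm_command --pt "0 8 -1" --pt "0 -8 -1" --pt "0 8 -1" --pt "0 -8 -1" --pt "0 8 -1" --pt "0 -8 -1" --pt "0 8 -1" --pt "0 -8 -1" --pt "0 8 -1" --pt "0 -8 -1" --turn '[0, 0, 0, 0, 0, 0, 0, 0, 0, 0]' --grip '[1, 1, 1, 1, 1, 1, 1, 1, 1, 1]'

```text
clock: 6.57
position: [0.38, -0.2313, 0.1371]
ee_rot: [0.821, 0.571, -0.0, 0.0]
ft_force: [4.5, -2.6, -2.3]
grip_width: 0.319
```

Emit:
arm_command --pt "0 8 -1" --pt "0 -8 -1" --pt "0 8 -1" --pt "0 -8 -1" --pt "0 8 -1" --pt "0 -8 -1" --pt "0 8 -1" --pt "0 -8 -1" --pt "0 8 -1" --pt "0 -4 -1" --turn '[0, 0, 0, 0, 0, 0, 0, 0, 0, 0]' --grip '[1, 1, 1, 1, 1, 1, 1, 1, 1, 1]'

```text
clock: 7.4
position: [0.3839, -0.2325, 0.1472]
ee_rot: [0.821, 0.571, 0.0, 0.001]
ft_force: [-0.3, -0.4, -1.0]
grip_width: 0.319
```

Emit:
arm_command --pt "0 0 -10" --pt "0 0 -20" --pt "0 0 -20" --pt "0 0 0" --pt "0 0 0" --turn '[0, 0, 0, 0, 0]' --grip '[1, 1, 1, 1, 1]'

```text
clock: 7.82
position: [0.3823, -0.2322, 0.198]
ee_rot: [0.821, 0.57, 0.001, 0.001]
ft_force: [-0.5, -0.5, -1.2]
grip_width: 0.319
```

```bash
cat >> h.py <<'E'
def held():
    for n in ('side','top','wrist'):
        im,i=snap(n,'held_%s.png'%n)
        for t in ('chisel_a','chisel_a_shoulder'):
            print(n,t,[(round(d['score'],2),np.round(w(i,d['xyz']),3).tolist()) for d in manip.tip_of(t,n)])
E
python3 - <<'E'
from fit import *
plan([0,0,0],-.36,1)
held()
q=rackfit()
E
```

```text
at [ 0.3823 -0.2322  0.198 ] heading deg -20.46 tilt [ 0.002  0.    -1.   ] F [-0.49 -0.5  -1.23] w 0.319 t 7.8167
[84.0, -439.4, 198.0] turn 0.17
side chisel_a [(0.67, [0.381, -0.233, 0.089])]
side chisel_a_shoulder []
top chisel_a [(0.8, [0.419, -0.337, 0.015]), (0.56, [0.455, -0.233, 0.014])]
top chisel_a_shoulder [(0.69, [0.459, -0.237, 0.098])]
wrist chisel_a [(0.78, [0.38, -0.236, 0.09]), (0.77, [0.436, -0.286, 0.013]), (0.55, [0.456, -0.235, 0.012])]
wrist chisel_a_shoulder [(0.56, [0.451, -0.231, 0.096]), (0.53, [0.436, -0.283, 0.012])]
rack [ 0.5841 -0.334  -0.439 ] cost 60.92049876195407 idx [-1.0, -2.0, 1.0, 0.0, 2.0, -2.0, 1.0, -1.0, 2.0]
```

View pics/held_wrist.png

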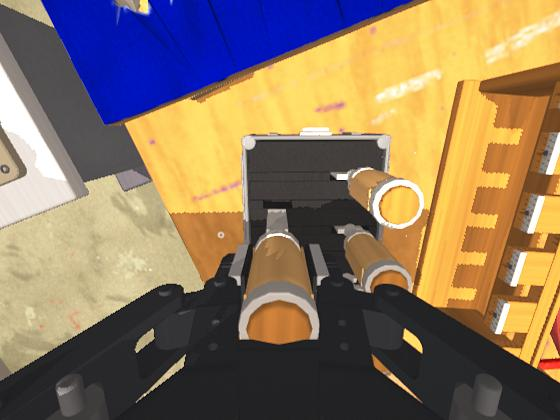

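View pics/held_side.png

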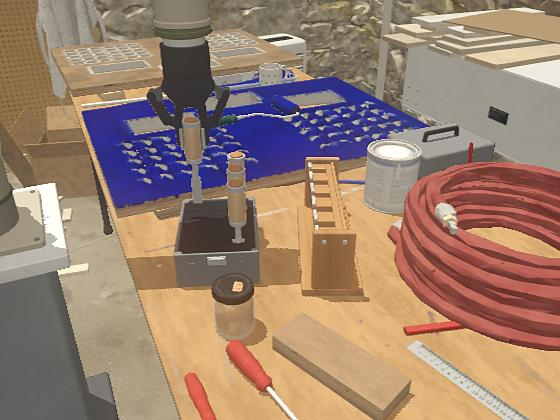

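```bash
cat >> h.py <<'E'
def tcpaxes():
    o=manip.get_obs(); m=R.from_quat(o['ee_rot']).as_matrix(); return np.array(o['position']),m
def overlay(cam,f,origin,m,out,crop=None,sc=3):
    """draw model of a chisel at origin (edge) with axes m (cols x,y; z up)"""
    im=cv2.imread(f); i=manip.camera_info(cam); a=np.linspace(0,2*np.pi,60)
    for z,r,col in ((.160,.0125,(255,0,255)),(.157,.0155,(0,255,0)),(.148,.0155,(0,255,0)),(.092,.014,(255,255,0)),(.084,.014,(255,255,0))):
        P=np.array(origin)+np.c_[r*np.cos(a),r*np.sin(a),z+0*a]
        cv2.polylines(im,[np.round(proj(i,P)*16).astype(np.int32)],True,col,1,cv2.LINE_AA,4)
    if crop: x0,y0,x1,y1=crop; im=im[y0:y1,x0:x1]
    cv2.imwrite(out,cv2.resize(im,None,fx=sc,fy=sc,interpolation=cv2.INTER_CUBIC))
E
python3 - <<'E'
from h import *
p,m=tcpaxes()
for k in (0,-2,-4):
    e=p+m[:,0]*k/1000; e[2]=p[2]-.1066
    overlay('wrist','pics/held_wrist.png',e,m,f'pics/o{-k}.png',(220,200,340,350),2)
    overlay('top','pics/held_top.png',e,m,f'pics/p{-k}.png',(205,250,265,310),4)
    overlay('side','pics/held_side.png',e,m,f'pics/q{-k}.png',(165,100,225,220),3)
cv2.imwrite('pics/oo.png',np.hstack([cv2.imread(f'pics/o{k}.png') for k in (0,2,4)]))
cv2.imwrite('pics/pp.png',np.hstack([cv2.imread(f'pics/p{k}.png') for k in (0,2,4)]))
cv2.imwrite('pics/qq.png',np.hstack([cv2.imread(f'pics/q{k}.png') for k in (0,2,4)]))
E
```

```text
(no output)
```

View pics/oo.png

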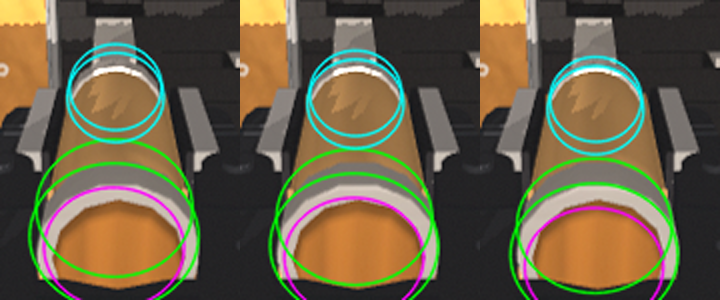

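View pics/pp.png

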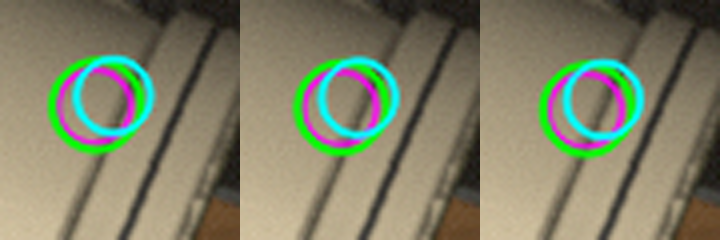

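View pics/qq.png

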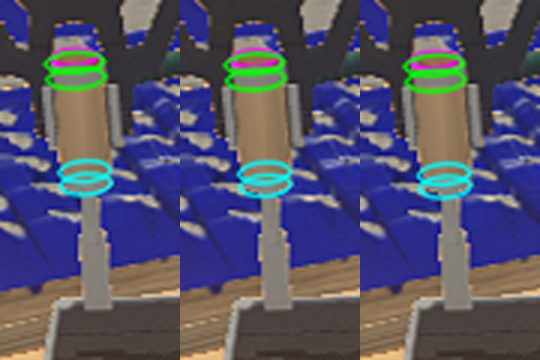

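```bash
cat >> fit.py <<'E'
def lipfit(q0=(.5845,-.3343,-.42),f=None,cam='top',out='pics/lip.png'):
    i=manip.camera_info(cam)
    im=cv2.imread(f) if f else manip.camera(cam)
    g=im.astype(int); white=((g.min(2)>150)&(g.max(2)-g.min(2)<45)).astype(np.uint8)
    q=np.array(q0,float)
    def wp(q,x,y,z): c,s=np.cos(q[2]),np.sin(q[2]); return [q[0]+c*x-s*y,q[1]+s*x+c*y,z]
    n,lab,st,ce=cv2.connectedComponentsWithStats(white)
    for it in range(4):
        obs=[];ys=[]
        for y in (-.072,-.024,.024,.072):
            u=proj(i,[wp(q,-.02175,y,.116)])[0]
            d=[(np.hypot(*(ce[k]-u)),k) for k in range(1,n) if 15<st[k,4]<250]
            if d and min(d)[0]<14: obs.append(ce[min(d)[1]]);ys.append(y)
        if len(ys)<2: print('lips seen',len(ys)); return q
        r=least_squares(lambda v:np.r_[(proj(i,[wp(v,-.02175,y,.1155) for y in ys])-obs).ravel(),(v[2]-q0[2])*5],q); q=r.x
    print('lipfit',np.round(q,4),'n',len(ys),'res px',np.round(r.fun,1))
    for k in range(-2,3): cv2.circle(im,tuple(np.round(proj(i,[wp(q,0,.048*k,.112)])[0]).astype(int)),1,(0,255,0),-1)
    cv2.imwrite(out,im)
    return q
E
python3 - <<'E'
from fit import *
lipfit(f='pics/top0.png',out='pics/lip0.png'); q=lipfit(f='pics/held_top.png')
im=cv2.imread('pics/lip.png');cv2.imwrite('pics/lipc.png',cv2.resize(im[90:220,205:395],None,fx=4,fy=4,interpolation=cv2.INTER_CUBIC))
E
```

```text
lipfit [ 0.5831 -0.3344 -0.4286] n 4 res px [-0. -0.  0. -0.  0.  0.  0.  0. -0.]
lipfit [ 0.5831 -0.3344 -0.4298] n 4 res px [-0.2 -0.1  0.1  0.1  0.2  0.1 -0.1 -0.1 -0. ]
```

View pics/lipc.png

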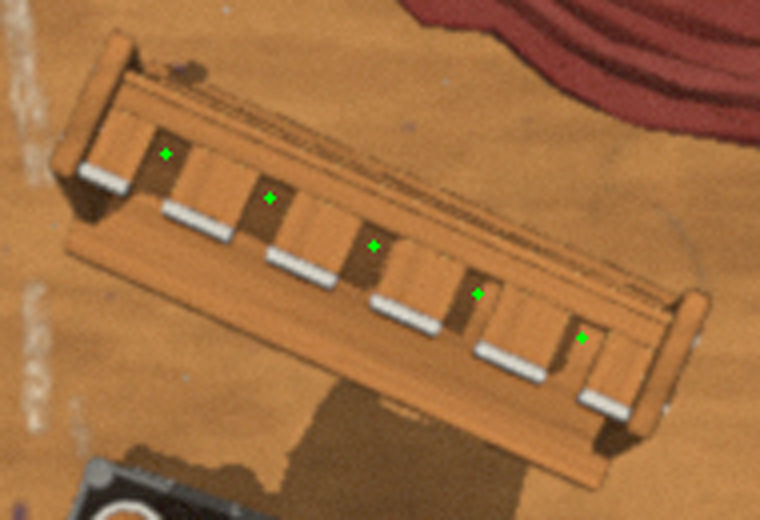

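```bash
cat >> fit.py <<'E'
def slot_target(q,k,x,off,z):
    """TCP target so that chisel (off mm along tool x from TCP) stands at local x (m) before slot k"""
    c,s=np.cos(q[2]),np.sin(q[2]); y=.048*(2-k); tx=np.array([-s,c])
    return np.r_[np.array([q[0]+c*x-s*y,q[1]+s*x+c*y])-tx*off/1000,z]
RK=np.array([.5831,-.3344,-.4295])
E
python3 - <<'E'
from fit import *
plan(slot_target(RK,0,-.065,-3.5,.198),RK[2],5)
E
```

```text
at [ 0.3814 -0.232   0.1967] heading deg -20.47 tilt [-0.  0. -1.] F [ 1.01 -0.03 -1.14] w 0.318 t 8.4667
[15.7, 33.4, -0.3] turn 0.83
[16.2, 33.2, -0.3] turn 0.83
[16.7, 33.0, -0.3] turn 0.83
[17.1, 32.7, -0.3] turn 0.83
[17.6, 32.5, -0.3] turn 0.83
```

Emit:
arm_command --pt "0 0 -30" --pt "0 0 -35" --pt "10 15 -30" --pt "16 36 0" --pt "17 36 0" --pt "18 37 0" --pt "17 33 0" --pt "5 8 20" --pt "0 0 30" --pt "0 0 25" --turn '[0, 0, 0, 0.8, 0.8, 0.8, 0.8, 0.9, 0, 0]' --grip '[1, 1, 1, 1, 1, 1, 1, 1, 1, 1]'

```text
clock: 9.3
position: [0.5661, -0.2154, 0.2146]
ee_rot: [0.841, 0.541, -0.001, 0.0]
ft_force: [0.1, 0.6, -0.7]
grip_width: 0.316
```

Run:
```python
from fit import *
plan(slot_target(RK,0,-.065,-3.5,.145),RK[2],1)
held()
im=cv2.imread('pics/held_side.png');cv2.imwrite('pics/hs.png',cv2.resize(im[70:300,150:400],None,fx=3,fy=3,interpolation=cv2.INTER_CUBIC))
```

```text
at [ 0.5661 -0.2154  0.2146] heading deg -24.52 tilt [-0.002 -0.001 -1.   ] F [ 0.11  0.57 -0.74] w 0.316 t 9.3
[-1.6, 0.0, 69.6] turn 0.09
side chisel_a [(0.91, [0.564, -0.221, 0.107])]
side chisel_a_shoulder []
top chisel_a [(0.68, [0.454, -0.235, 0.013]), (0.66, [0.416, -0.337, 0.013]), (0.63, [0.586, -0.335, -0.0]), (0.53, [0.563, -0.221, 0.106])]
top chisel_a_shoulder [(0.79, [0.458, -0.238, 0.098])]
wrist chisel_a [(0.83, [0.563, -0.219, 0.116]), (0.79, [0.458, -0.236, 0.012])]
wrist chisel_a_shoulder [(0.55, [0.451, -0.233, 0.096])]
```

View pics/hs.png

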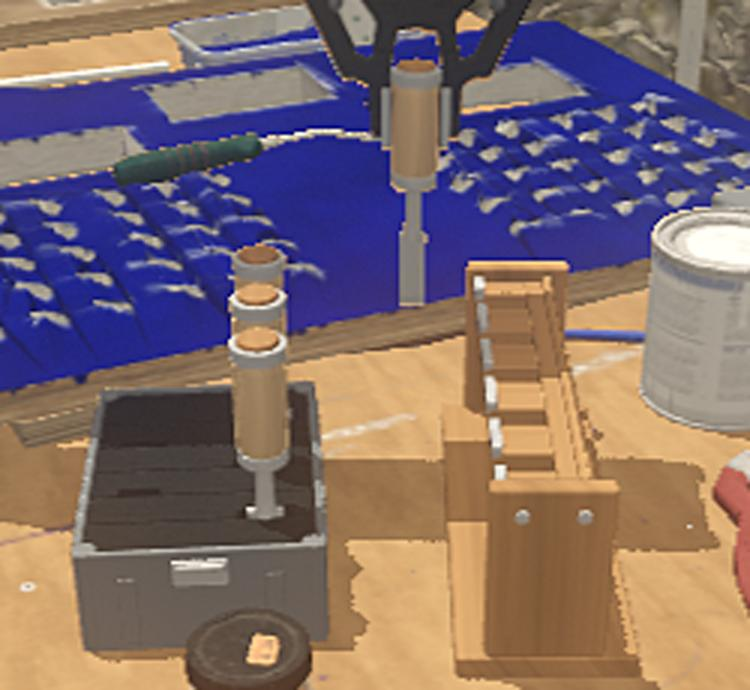

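View pics/held_wrist.png

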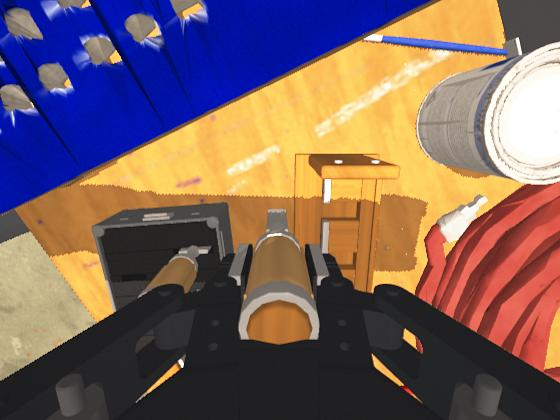

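Emit:
arm_command --pt "0 0 25" --pt "0 0 25" --pt "0 0 19" --pt "0 0 0" --pt "0 0 0" --turn '[0, 0, 0, 0, 0]' --grip '[1, 1, 1, 1, 1]'

```text
clock: 10.17
position: [0.5654, -0.2157, 0.1482]
ee_rot: [0.841, 0.54, -0.0, -0.0]
ft_force: [-0.7, -0.2, -1.0]
grip_width: 0.321
```

Run:
```python
from fit import *
plan(slot_target(RK,0,-.065,-4.5,.145),RK[2],1)
held()
lipfit(f='pics/held_top.png')
i=manip.camera_info('side')
P=[slot_target(RK,k,0,0,.112) for k in range(5)]; print(np.round(proj(i,P)).tolist())
im=cv2.imread('pics/held_side.png');cv2.imwrite('pics/hs.png',cv2.resize(im[100:250,240:400],None,fx=4,fy=4,interpolation=cv2.INTER_CUBIC))
```

```text
at [ 0.5654 -0.2157  0.1482] heading deg -24.57 tilt [-0.001  0.    -1.   ] F [-0.74 -0.16 -0.95] w 0.321 t 10.1667
[-0.1, 0.6, 3.2] turn 0.04
side chisel_a [(0.77, [0.565, -0.219, 0.037])]
side chisel_a_shoulder []
top chisel_a [(0.75, [0.457, -0.237, 0.012]), (0.67, [0.416, -0.338, 0.016]), (0.54, [0.564, -0.225, 0.041])]
top chisel_a_shoulder [(0.78, [0.456, -0.239, 0.098])]
wrist chisel_a [(0.98, [0.565, -0.217, 0.042])]
wrist chisel_a_shoulder [(0.4, [0.566, -0.219, 0.044])]
lipfit [ 0.5832 -0.3346 -0.4328] n 2 res px [-0.1 -0.   0.1  0.  -0.1]
[[321.0, 171.0], [323.0, 182.0], [325.0, 195.0], [327.0, 209.0], [329.0, 224.0]]
```

View pics/hs.png

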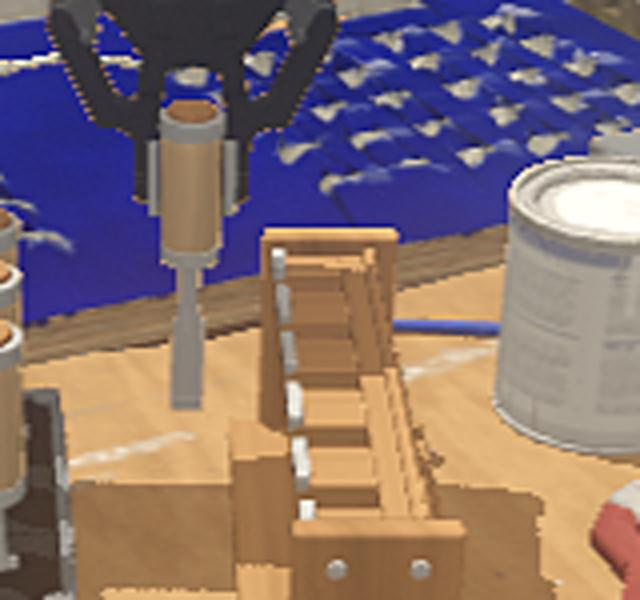

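View pics/held_wrist.png

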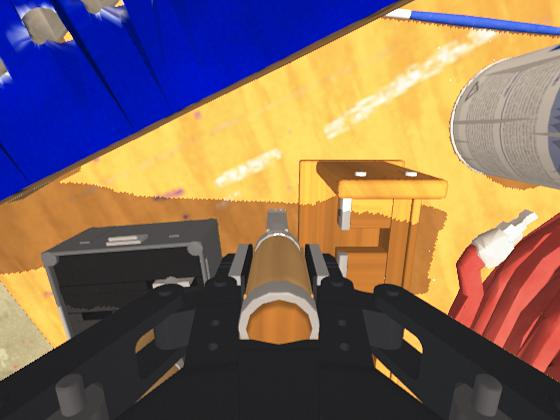

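```bash
cat >> fit.py <<'E'
def wcheck(k,off,q=None,h=.1066,out='pics/wc.png'):
    q=RK if q is None else q
    p,m=tcpaxes(); i=manip.camera_info('wrist'); e=p+m[:,0]*off/1000; e[2]=p[2]-h
    overlay('wrist','pics/held_wrist.png',e,m,'pics/tmp.png',None,1)
    im=cv2.imread('pics/tmp.png')
    c,s=np.cos(q[2]),np.sin(q[2])
    for kk in range(5):
        for dy in (-.0085,.0085):
            y=.048*(2-kk)+dy
            L=[[q[0]+c*x-s*y,q[1]+s*x+c*y,.112] for x in (-.019,0.0)]
            u=np.round(proj(i,L)).astype(int)
            cv2.line(im,tuple(u[0].tolist()),tuple(u[1].tolist()),(0,0,255),1)
    cv2.imwrite(out,cv2.resize(im[140:360,200:460],None,fx=3,fy=3,interpolation=cv2.INTER_CUBIC))
E
python3 - <<'E'
from fit import *
wcheck(0,-4.5)
E
```

```text
(no output)
```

View pics/wc.png

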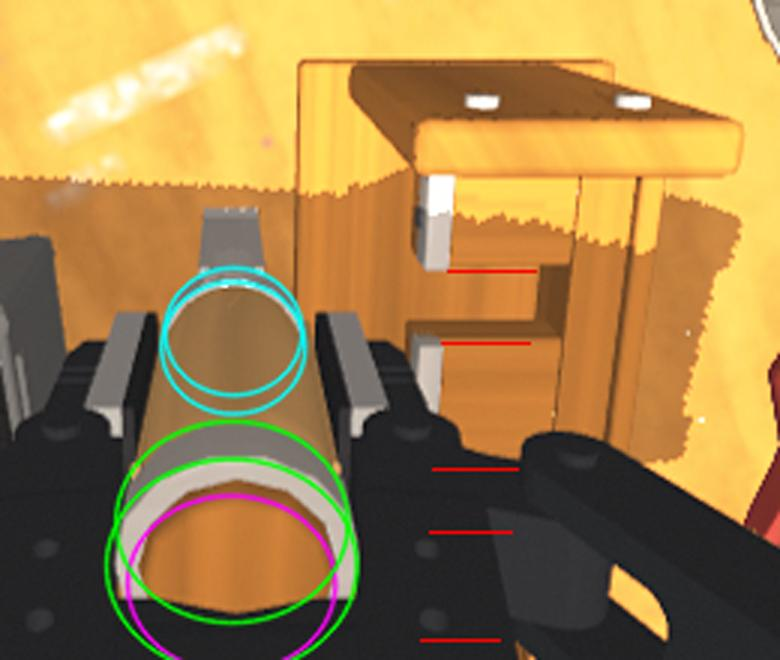

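Emit:
arm_command --pt "1.2 10 2" --pt "0 15 1" --pt "0 15 0" --pt "0 8 0" --pt "0 8 0" --pt "0 5 0" --pt "0 3.5 0" --pt "0 0 0" --turn '[0, 0, 0, 0, 0, 0, 0, 0]' --grip '[1, 1, 1, 1, 1, 1, 1, 1]'

```text
clock: 11.28
position: [0.6248, -0.2417, 0.1447]
ee_rot: [0.841, 0.54, -0.0, 0.0]
ft_force: [-0.7, 0.0, -1.1]
grip_width: 0.317
```

Run:
```python
from fit import *
plan(slot_target(RK,0,0,-4.5,.135),RK[2],1)
held()
wcheck(0,-4.5)
im=cv2.imread('pics/held_side.png');cv2.imwrite('pics/hs.png',cv2.resize(im[100:250,240:400],None,fx=4,fy=4,interpolation=cv2.INTER_CUBIC))
```

```text
at [ 0.6248 -0.2417  0.1447] heading deg -24.57 tilt [-0. -0. -1.] F [-0.71  0.02 -1.11] w 0.317 t 11.2833
[-1.2, 0.7, 9.7] turn 0.04
side chisel_a []
side chisel_a_shoulder [(0.51, [0.607, -0.289, 0.112])]
top chisel_a [(0.81, [0.456, -0.233, 0.014]), (0.76, [0.42, -0.338, 0.016]), (0.54, [0.624, -0.245, 0.038]), (0.5, [0.402, -0.275, -0.001])]
top chisel_a_shoulder [(0.78, [0.46, -0.236, 0.101])]
wrist chisel_a []
wrist chisel_a_shoulder [(0.64, [0.45, -0.235, 0.096])]
```

View pics/hs.png

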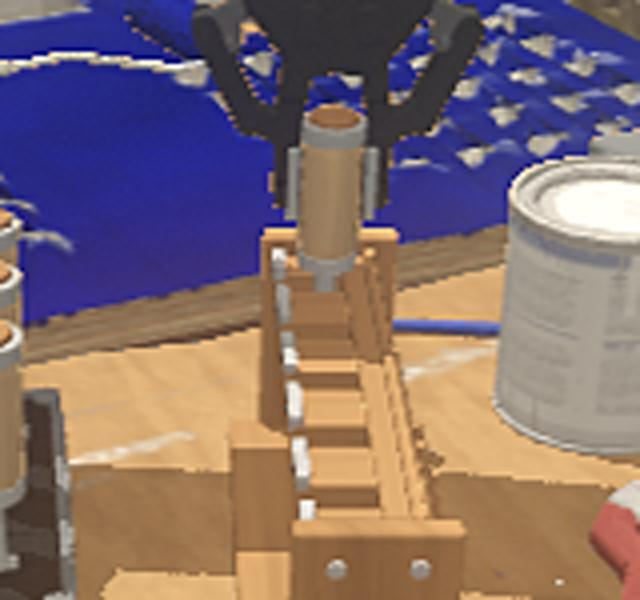

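View pics/wc.png

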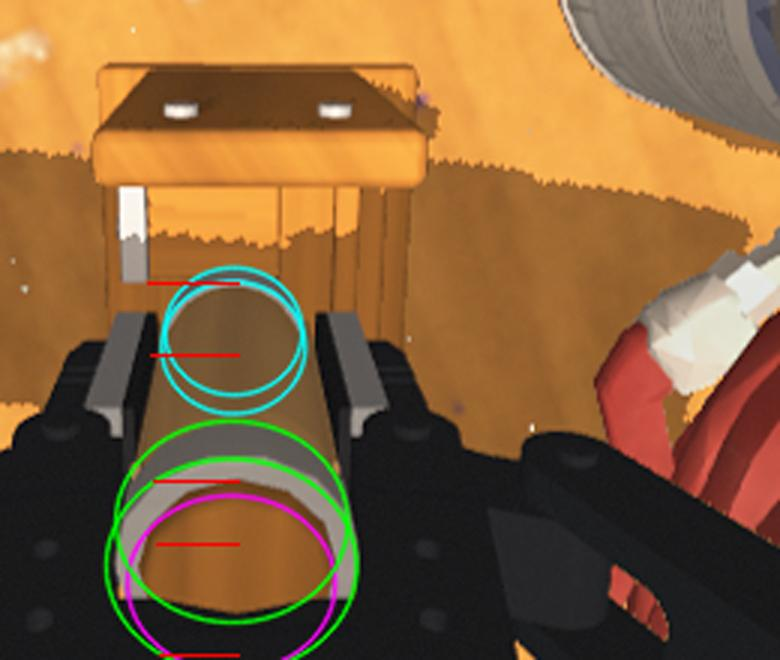

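Emit:
arm_command --pt "0 0.7 4" --pt "0 0 3" --pt "0 0 2" --pt "0 0 0" --pt "0 0 0" --turn '[0, 0, 0, 0, 0]' --grip '[1, 1, 1, 1, 1]'

```text
clock: 12.15
position: [0.6252, -0.2417, 0.1355]
ee_rot: [0.841, 0.54, -0.0, -0.0]
ft_force: [1.2, 0.1, 0.2]
grip_width: 0.319
```

Run:
```python
from fit import *
plan(slot_target(RK,0,0,-4.5,.135),RK[2],1)
held()
im=cv2.imread('pics/held_side.png');cv2.imwrite('pics/hs.png',cv2.resize(im[100:250,240:400],None,fx=4,fy=4,interpolation=cv2.INTER_CUBIC))
```

```text
at [ 0.6252 -0.2417  0.1355] heading deg -24.57 tilt [-0.  0. -1.] F [1.2  0.14 0.19] w 0.319 t 12.15
[-1.3, 0.4, 0.5] turn 0.04
side chisel_a []
side chisel_a_shoulder [(0.53, [0.587, -0.333, 0.001])]
top chisel_a [(0.65, [0.454, -0.234, 0.013]), (0.51, [0.418, -0.335, 0.016]), (0.51, [0.623, -0.247, 0.025])]
top chisel_a_shoulder [(0.91, [0.46, -0.237, 0.101]), (0.47, [0.625, -0.247, 0.118])]
wrist chisel_a []
wrist chisel_a_shoulder [(0.55, [0.453, -0.234, 0.093])]
```

View pics/hs.png

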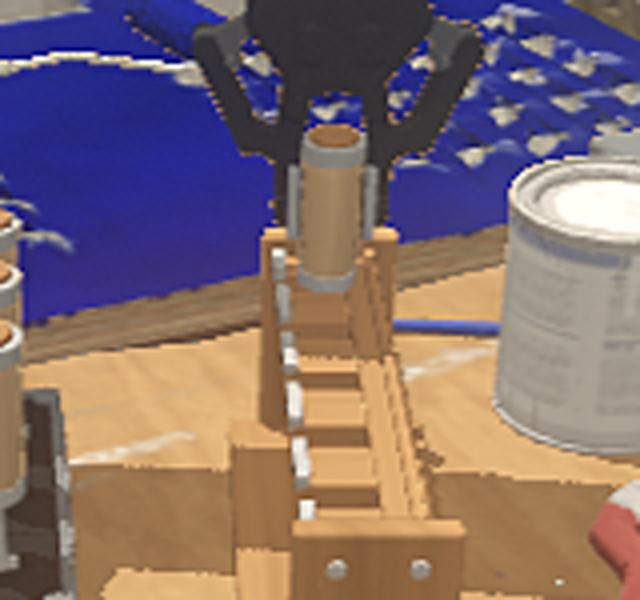

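Emit:
arm_command --pt "0 0 0.5" --pt "0 0 0" --pt "0 0 0" --pt "0 0 0" --pt "0 0 -15" --pt "0 0 -30" --pt "0 0 -35" --pt "0 0 0" --turn '[0, 0, 0, 0, 0, 0, 0, 0]' --grip '[0.6, 0.4, 0.3, 0.3, 0.3, 0.3, 0.3, 0.3]'

```text
clock: 13.27
position: [0.6274, -0.2434, 0.2224]
ee_rot: [0.841, 0.54, 0.003, 0.004]
ft_force: [-0.3, -0.8, 0.9]
grip_width: 0.698
```

Run:
```python
from fit import *
p=case_pt(.036,.054); tx=np.array([np.sin(.36),np.cos(.36)])
plan([*(p+tx*.002),.215],-.36,4)
held()
im=cv2.imread('pics/held_side.png');cv2.imwrite('pics/hs.png',cv2.resize(im[100:250,240:400],None,fx=4,fy=4,interpolation=cv2.INTER_CUBIC))
```

```text
at [ 0.6274 -0.2434  0.2224] heading deg -24.59 tilt [ 0.009 -0.003 -1.   ] F [-0.31 -0.76  0.93] w 0.698 t 13.2667
[-15.7, -39.7, 1.8] turn -0.99
[-15.0, -40.0, 1.8] turn -0.99
[-14.4, -40.3, 1.8] turn -0.99
[-13.7, -40.5, 1.8] turn -0.99
side chisel_a []
side chisel_a_shoulder []
top chisel_a [(0.86, [0.457, -0.234, 0.014]), (0.79, [0.628, -0.246, 0.026]), (0.78, [0.419, -0.34, 0.015])]
top chisel_a_shoulder [(0.69, [0.458, -0.236, 0.1])]
wrist chisel_a [(0.87, [0.455, -0.237, 0.012]), (0.68, [0.623, -0.246, 0.03])]
wrist chisel_a_shoulder [(0.55, [0.449, -0.234, 0.096])]
```

View pics/hs.png

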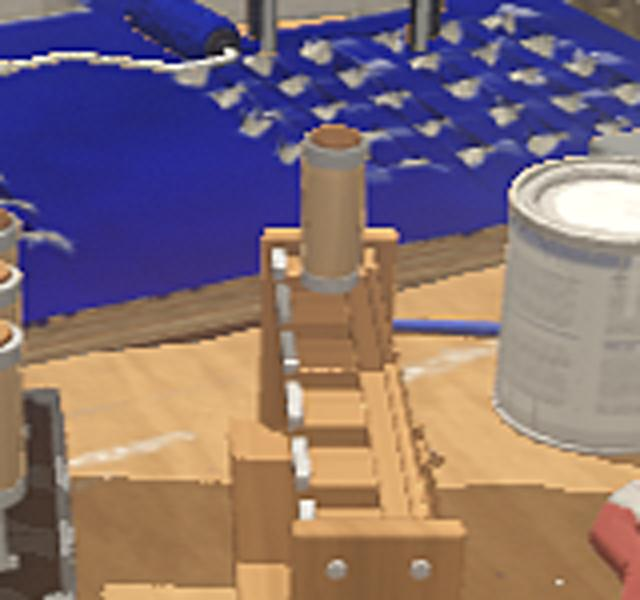

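Emit:
arm_command --pt "-16 -39 0" --pt "-15 -40 2" --pt "-15 -40 2" --pt "-14 -40 2" --pt "-1 -1 0" --pt "0 0 0" --turn '[-1, -1, -1, -1, 0, 0]' --grip '[0.3, 0.3, 0.3, 0.3, 0.3, 0.3]'

```text
clock: 14.22
position: [0.4556, -0.2353, 0.2095]
ee_rot: [0.822, 0.569, 0.002, -0.001]
ft_force: [0.7, 0.4, -0.3]
grip_width: 0.7
```

Run:
```python
from fit import *
p=case_pt(.036,.054)
plan([*p,.119],-.36,1)
im,i=snap('wrist','w5.png'); u=proj(i,[[*p,.174]])[0]; print(u)
cv2.circle(im,tuple(np.round(u).astype(int)),2,(0,255,0),-1)
x,y=map(int,u); cv2.imwrite('pics/w5c.png',cv2.resize(im[y-90:y+70,x-110:x+110],None,fx=3,fy=3,interpolation=cv2.INTER_CUBIC))
```

```text
at [ 0.4556 -0.2353  0.2095] heading deg -20.65 tilt [ 0.002  0.003 -1.   ] F [ 0.73  0.36 -0.34] w 0.7 t 14.2167
[-0.9, 0.7, 90.5] turn -0.02
[278.45967987 237.41454033]
```

View pics/w5c.png

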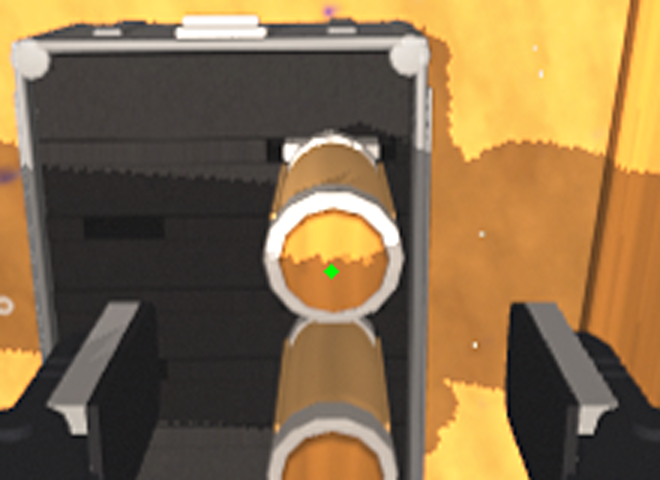

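Emit:
arm_command --pt "-1 0.5 20" --pt "0 0 30" --pt "0 0 30" --pt "0 0 10" --pt "0 0 0" --turn '[0, 0, 0, 0, 0]' --grip '[0.3, 0.3, 0.3, 0.3, 0.3]'

```text
clock: 14.68
position: [0.4571, -0.236, 0.1171]
ee_rot: [0.822, 0.57, -0.002, -0.001]
ft_force: [-0.8, 0.5, 0.9]
grip_width: 0.7
```

Emit:
arm_command --pt "0 0 0" --pt "0 0 0" --pt "0 0 0" --pt "0 0 0" --pt "0 0 0" --pt "0 0 0" --turn '[0, 0, 0, 0, 0, 0]' --grip '[0.5, 0.7, 1, 1, 1, 1]'

```text
clock: 15.18
position: [0.4581, -0.2367, 0.121]
ee_rot: [0.822, 0.57, 0.001, 0.0]
ft_force: [-4.2, 1.5, 7.6]
grip_width: 0.319
```

Run:
```python
from fit import *
p=case_pt(.036,.054)
plan([*p,.119],-.36,1)
```

```text
at [ 0.4581 -0.2367  0.121 ] heading deg -20.56 tilt [ 0.001  0.    -1.   ] F [-4.22  1.55  7.64] w 0.319 t 15.1833
[-0.4, -2.1, 2.0] turn 0.07
```

Emit:
arm_command --pt "0 3 -0.5" --pt "0 -8 -1" --pt "0 8 -1" --pt "0 -8 -1" --pt "0 8 -1" --pt "0 -8 -1" --pt "0 8 -1" --pt "0 -8 -1" --turn '[0, 0, 0, 0, 0, 0, 0, 0]' --grip '[1, 1, 1, 1, 1, 1, 1, 1]'

```text
clock: 15.85
position: [0.4545, -0.2352, 0.1275]
ee_rot: [0.822, 0.57, 0.0, 0.001]
ft_force: [6.9, -2.3, -2.3]
grip_width: 0.317
```

Emit:
arm_command --pt "0 8 -1" --pt "0 -8 -1" --pt "0 8 -1" --pt "0 -8 -1" --pt "0 8 -1" --pt "0 -8 -1" --pt "0 8 -1" --pt "0 -8 -1" --pt "0 8 -1" --pt "0 -8 -1" --turn '[0, 0, 0, 0, 0, 0, 0, 0, 0, 0]' --grip '[1, 1, 1, 1, 1, 1, 1, 1, 1, 1]'

```text
clock: 16.68
position: [0.4541, -0.2352, 0.1373]
ee_rot: [0.822, 0.57, 0.0, 0.001]
ft_force: [6.4, -2.6, -3.1]
grip_width: 0.32
```

Emit:
arm_command --pt "0 8 -1" --pt "0 -8 -1" --pt "0 8 -1" --pt "0 -8 -1" --pt "0 8 -1" --pt "0 -8 -1" --pt "0 8 -1" --pt "0 -8 -1" --pt "0 8 -1" --pt "0 -4 -1" --turn '[0, 0, 0, 0, 0, 0, 0, 0, 0, 0]' --grip '[1, 1, 1, 1, 1, 1, 1, 1, 1, 1]'

```text
clock: 17.52
position: [0.458, -0.2362, 0.1473]
ee_rot: [0.822, 0.57, 0.0, 0.001]
ft_force: [0.6, 0.3, -0.7]
grip_width: 0.321
```

Emit:
arm_command --pt "0 0 -10" --pt "0 0 -20" --pt "0 0 -20" --pt "0 0 0" --pt "0 0 0" --turn '[0, 0, 0, 0, 0]' --grip '[1, 1, 1, 1, 1]'

```text
clock: 17.93
position: [0.4573, -0.2364, 0.1982]
ee_rot: [0.822, 0.569, 0.001, 0.001]
ft_force: [-0.2, 0.6, -1.1]
grip_width: 0.317
```

Run:
```python
from fit import *
held()
lipfit(f='pics/held_top.png')
plan(slot_target(RK,1,-.065,-0.4,.198),RK[2],3)
```

```text
side chisel_a [(0.19, [0.605, -0.287, 0.109])]
side chisel_a_shoulder [(0.9, [0.46, -0.231, 0.174])]
top chisel_a [(0.76, [0.417, -0.334, 0.016]), (0.66, [0.625, -0.248, 0.028]), (0.66, [0.602, -0.294, 0.115]), (0.55, [0.542, -0.421, 0.114])]
top chisel_a_shoulder []
wrist chisel_a [(0.73, [0.455, -0.237, 0.088]), (0.68, [0.625, -0.242, 0.03])]
wrist chisel_a_shoulder [(0.92, [0.454, -0.233, 0.172])]
lipfit [ 0.582  -0.3368 -0.429 ] n 2 res px [-1.5 -0.7  1.5  0.7 -0. ]
at [ 0.4566 -0.2361  0.1966] heading deg -20.57 tilt [-0.001  0.    -1.   ] F [-0.5  -0.09 -1.17] w 0.32 t 18.3833
[1.8, 30.5, -0.5] turn 1.35
[2.5, 30.5, -0.5] turn 1.35
[3.2, 30.4, -0.5] turn 1.35
```

View pics/held_side.png

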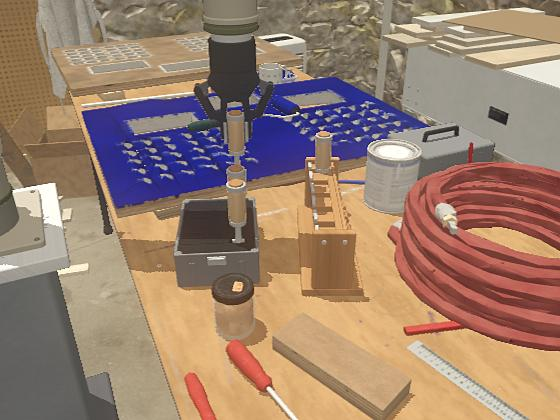

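Emit:
arm_command --pt "2 30 0" --pt "2.5 30.5 0" --pt "3 30.5 0" --pt "0 0 20" --pt "0 0 20" --pt "0 0 10" --pt "0 0 0" --pt "0 0 0" --turn '[1.4, 1.3, 1.3, 0, 0, 0, 0, 0]' --grip '[1, 1, 1, 1, 1, 1, 1, 1]'

```text
clock: 19.05
position: [0.5437, -0.2631, 0.147]
ee_rot: [0.841, 0.54, -0.0, -0.0]
ft_force: [0.5, 0.0, 0.6]
grip_width: 0.321
```

Run:
```python
from fit import *
plan(slot_target(RK,1,-.065,-0.4,.145),RK[2],1)
held()
lipfit(f='pics/held_top.png')
wcheck(1,-.4)
```

```text
at [ 0.5437 -0.2631  0.147 ] heading deg -24.58 tilt [-0.001  0.    -1.   ] F [0.51 0.05 0.55] w 0.321 t 19.05
[0.0, 0.5, 2.0] turn 0.03
side chisel_a [(0.88, [0.548, -0.263, 0.038])]
side chisel_a_shoulder [(0.77, [0.549, -0.259, 0.122])]
top chisel_a [(0.66, [0.421, -0.336, 0.016])]
top chisel_a_shoulder []
wrist chisel_a [(0.89, [0.626, -0.246, 0.031]), (0.8, [0.544, -0.265, 0.04])]
wrist chisel_a_shoulder [(0.95, [0.54, -0.263, 0.123]), (0.5, [0.544, -0.264, 0.039])]
lips seen 1
```

View pics/wc.png

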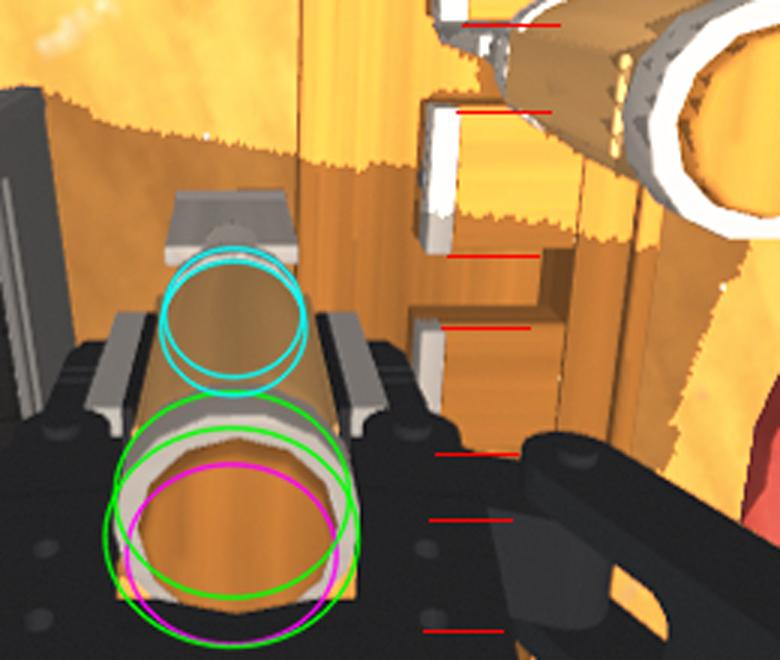

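Emit:
arm_command --pt "0.5 10 2" --pt "0 15 0" --pt "0 15 0" --pt "0 8 0" --pt "0 8 0" --pt "0 5 0" --pt "0 4.5 0" --pt "0 0 0" --turn '[0, 0, 0, 0, 0, 0, 0, 0]' --grip '[1, 1, 1, 1, 1, 1, 1, 1]'

```text
clock: 20.17
position: [0.6041, -0.2902, 0.1448]
ee_rot: [0.841, 0.54, -0.0, 0.0]
ft_force: [0.5, 0.2, -1.4]
grip_width: 0.32
```

Run:
```python
from fit import *
plan(slot_target(RK,1,0,-0.4,.135),RK[2],1)
held()
im=cv2.imread('pics/held_side.png');cv2.imwrite('pics/hs.png',cv2.resize(im[100:250,240:400],None,fx=4,fy=4,interpolation=cv2.INTER_CUBIC))
```

```text
at [ 0.6041 -0.2902  0.1448] heading deg -24.57 tilt [-0. -0. -1.] F [ 0.48  0.16 -1.37] w 0.32 t 20.1667
[-0.5, -0.6, 9.8] turn 0.04
side chisel_a []
side chisel_a_shoulder [(0.68, [0.61, -0.284, 0.121])]
top chisel_a [(0.59, [0.419, -0.337, 0.016]), (0.44, [0.603, -0.29, 0.036])]
top chisel_a_shoulder [(0.43, [0.606, -0.289, 0.124])]
wrist chisel_a [(0.86, [0.622, -0.245, 0.03])]
wrist chisel_a_shoulder [(0.9, [0.601, -0.288, 0.119])]
```

View pics/hs.png

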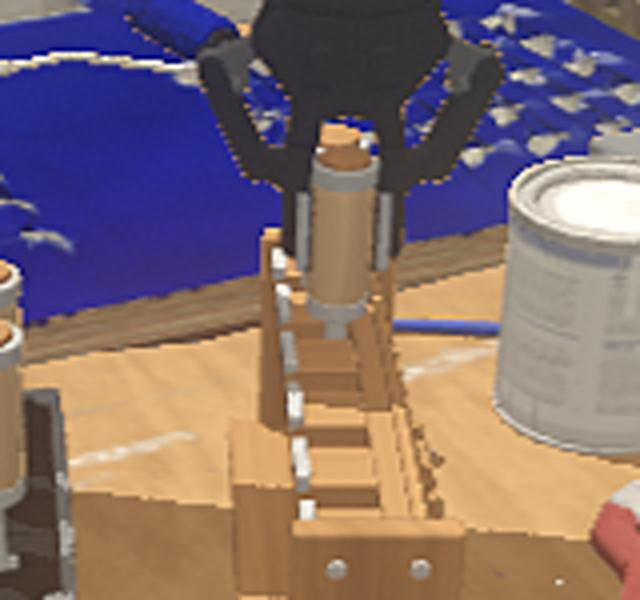

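Emit:
arm_command --pt "0 -0.6 4" --pt "0 0 3" --pt "0 0 2.5" --pt "0 0 0" --pt "0 0 0" --turn '[0, 0, 0, 0, 0]' --grip '[1, 1, 1, 1, 1]'

```text
clock: 21.03
position: [0.6032, -0.2897, 0.1354]
ee_rot: [0.841, 0.54, 0.0, -0.0]
ft_force: [-0.9, 1.2, 2.7]
grip_width: 0.322
```

Emit:
arm_command --pt "0 0 0" --pt "0 0 0" --pt "0 0 0" --pt "0 0 0" --pt "0 0 -15" --pt "0 0 -30" --pt "0 0 -35" --pt "0 0 0" --turn '[0, 0, 0, 0, 0, 0, 0, 0]' --grip '[0.6, 0.4, 0.3, 0.3, 0.3, 0.3, 0.3, 0.3]'

```text
clock: 21.7
position: [0.6051, -0.2915, 0.2223]
ee_rot: [0.841, 0.54, 0.002, 0.004]
ft_force: [1.0, -1.5, 1.2]
grip_width: 0.697
```

Run:
```python
from fit import *
p=case_pt(.036,0)
plan([*p,.215],-.36,4)
held()
im=cv2.imread('pics/held_side.png');cv2.imwrite('pics/hs.png',cv2.resize(im[100:250,240:400],None,fx=4,fy=4,interpolation=cv2.INTER_CUBIC))
```

```text
at [ 0.6051 -0.2915  0.2223] heading deg -24.58 tilt [ 0.008 -0.004 -1.   ] F [ 1.05 -1.49  1.19] w 0.697 t 21.7
[-16.4, -38.7, 1.8] turn -0.99
[-15.8, -39.0, 1.8] turn -0.99
[-15.1, -39.3, 1.8] turn -0.99
[-14.4, -39.5, 1.8] turn -0.99
side chisel_a []
side chisel_a_shoulder [(0.77, [0.608, -0.284, 0.11]), (0.75, [0.586, -0.332, 0.112]), (0.72, [0.627, -0.248, 0.112])]
top chisel_a [(0.89, [0.42, -0.336, 0.018]), (0.64, [0.607, -0.289, 0.027])]
top chisel_a_shoulder [(0.61, [0.612, -0.292, 0.114]), (0.33, [0.563, -0.375, 0.11]), (0.15, [0.604, -0.295, 0.116])]
wrist chisel_a [(0.65, [0.607, -0.291, 0.028]), (0.62, [0.436, -0.285, 0.014])]
wrist chisel_a_shoulder [(0.58, [0.601, -0.29, 0.109])]
```

View pics/hs.png

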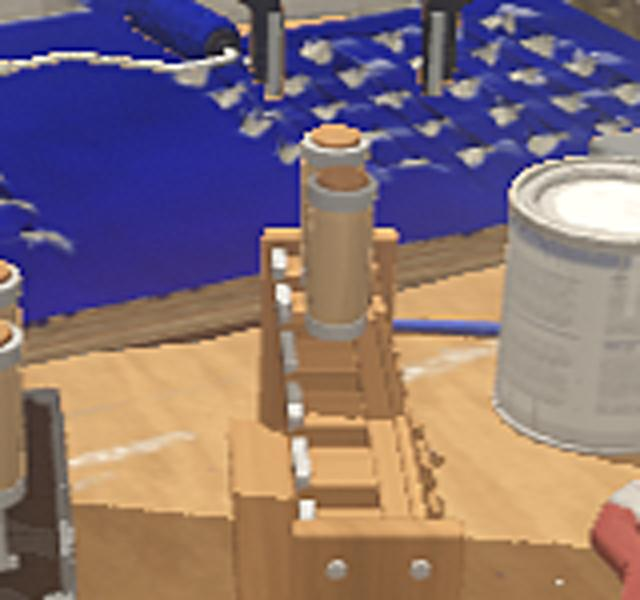

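Emit:
arm_command --pt "-16 -38 0" --pt "-16 -39 2" --pt "-15 -39 2" --pt "-14.5 -39.5 2" --pt "-0.5 -1.5 0" --pt "0 0 0" --pt "0 0 0" --turn '[-1, -1, -1, -1, 0, 0, 0]' --grip '[0.3, 0.3, 0.3, 0.3, 0.3, 0.3, 0.3]'

```text
clock: 22.73
position: [0.4361, -0.285, 0.2098]
ee_rot: [0.822, 0.57, 0.001, 0.0]
ft_force: [0.5, 0.9, -0.2]
grip_width: 0.699
```

Run:
```python
from fit import *
p=case_pt(.036,0)
plan([*p,.119],-.36,1)
```

```text
at [ 0.4361 -0.285   0.2098] heading deg -20.54 tilt [ 0.001  0.001 -1.   ] F [ 0.53  0.88 -0.16] w 0.699 t 22.7333
[-1.5, 1.4, 90.8] turn 0.08
```

Emit:
arm_command --pt "-1.5 0.5 20" --pt "0 0 30" --pt "0 0 30" --pt "0 0 10" --pt "0 0 0" --turn '[0, 0, 0, 0, 0]' --grip '[0.3, 0.3, 0.3, 0.3, 0.3]'

```text
clock: 23.15
position: [0.4349, -0.2863, 0.1172]
ee_rot: [0.822, 0.57, -0.002, -0.002]
ft_force: [-0.2, 0.4, -0.1]
grip_width: 0.702
```

Emit:
arm_command --pt "0 0 0" --pt "0 0 0" --pt "0 0 0" --pt "0 0 0" --pt "0 0 0" --pt "0 0 0" --turn '[0, 0, 0, 0, 0, 0]' --grip '[0.5, 0.7, 1, 1, 1, 1]'

```text
clock: 23.65
position: [0.4363, -0.2874, 0.1211]
ee_rot: [0.822, 0.57, 0.001, 0.001]
ft_force: [-1.0, 1.1, 5.1]
grip_width: 0.318
```

Run:
```python
from fit import *
p=case_pt(.036,0)
plan([*p,.119],-.36,1)
```

```text
at [ 0.4363 -0.2874  0.1211] heading deg -20.56 tilt [ 0.002 -0.    -1.   ] F [-1.02  1.07  5.07] w 0.318 t 23.65
[0.7, 0.3, 2.1] turn 0.07
```

Offset ≈ +0.7 mm.

Emit:
arm_command --pt "0 4 -0.5" --pt "0 -8 -1" --pt "0 8 -1" --pt "0 -8 -1" --pt "0 8 -1" --pt "0 -8 -1" --pt "0 8 -1" --pt "0 -8 -1" --turn '[0, 0, 0, 0, 0, 0, 0, 0]' --grip '[1, 1, 1, 1, 1, 1, 1, 1]'

```text
clock: 24.32
position: [0.4332, -0.2861, 0.1275]
ee_rot: [0.822, 0.57, 0.0, 0.001]
ft_force: [5.4, -3.7, -2.4]
grip_width: 0.321
```

Emit:
arm_command --pt "0 8 -1" --pt "0 -8 -1" --pt "0 8 -1" --pt "0 -8 -1" --pt "0 8 -1" --pt "0 -8 -1" --pt "0 8 -1" --pt "0 -8 -1" --pt "0 8 -1" --pt "0 -8 -1" --turn '[0, 0, 0, 0, 0, 0, 0, 0, 0, 0]' --grip '[1, 1, 1, 1, 1, 1, 1, 1, 1, 1]'

```text
clock: 25.15
position: [0.4329, -0.2861, 0.1374]
ee_rot: [0.822, 0.57, 0.0, 0.001]
ft_force: [3.0, -5.5, -1.6]
grip_width: 0.319
```

Emit:
arm_command --pt "0 8 -1" --pt "0 -8 -1" --pt "0 8 -1" --pt "0 -8 -1" --pt "0 8 -1" --pt "0 -8 -1" --pt "0 8 -1" --pt "0 -8 -1" --pt "0 8 -1" --pt "0 -4 -1" --turn '[0, 0, 0, 0, 0, 0, 0, 0, 0, 0]' --grip '[1, 1, 1, 1, 1, 1, 1, 1, 1, 1]'

```text
clock: 25.98
position: [0.4368, -0.2868, 0.1473]
ee_rot: [0.822, 0.57, 0.0, 0.001]
ft_force: [0.9, 0.0, -0.6]
grip_width: 0.319
```

Emit:
arm_command --pt "0 0 -10" --pt "0 0 -20" --pt "0 0 -20" --pt "0 0 0" --pt "0 0 0" --turn '[0, 0, 0, 0, 0]' --grip '[1, 1, 1, 1, 1]'

```text
clock: 26.4
position: [0.436, -0.2872, 0.1982]
ee_rot: [0.822, 0.569, 0.001, 0.001]
ft_force: [0.1, 0.1, -1.1]
grip_width: 0.317
```

Run:
```python
from fit import *
held()
rackfit(tag='rr')
plan(slot_target(RK,2,-.065,.7,.198),RK[2],3)
```

```text
side chisel_a []
side chisel_a_shoulder [(0.69, [0.61, -0.284, 0.112])]
top chisel_a [(0.78, [0.627, -0.246, 0.023]), (0.58, [0.604, -0.289, 0.027])]
top chisel_a_shoulder [(0.7, [0.603, -0.289, 0.112])]
wrist chisel_a [(0.97, [0.431, -0.28, 0.088]), (0.91, [0.606, -0.29, 0.029]), (0.62, [0.625, -0.243, 0.028]), (0.26, [0.431, -0.284, 0.173])]
wrist chisel_a_shoulder [(0.55, [0.603, -0.288, 0.111]), (0.44, [0.628, -0.243, 0.027])]
rack [ 0.583  -0.3334 -0.4334] cost 46.345943668734854 idx [0.0, -2.0, 2.0, 1.0, -1.0, -2.0, 1.0, 2.0, 0.0, -1.0]
at [ 0.4355 -0.287   0.1969] heading deg -20.57 tilt [-0.  0. -1.] F [ 0.65 -0.01 -1.3 ] w 0.322 t 27.05
[3.8, 30.0, -0.4] turn 1.35
[4.5, 29.9, -0.4] turn 1.35
[5.2, 29.8, -0.4] turn 1.35
```

View pics/held_side.png

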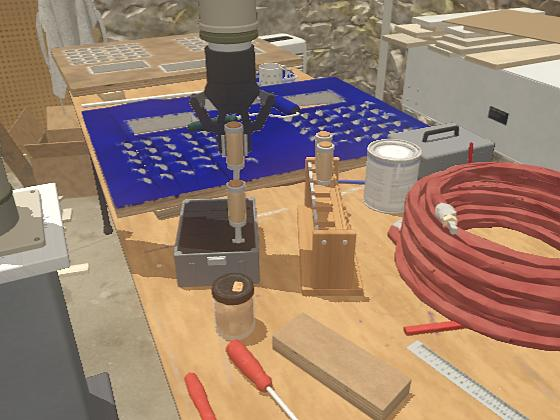

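Rack unmoved; chisel b held, edge at ≈0.088. Going to the front of slot 2.

Emit:
arm_command --pt "4 29.5 0" --pt "4.5 29.5 0" --pt "5 30 0" --pt "0 0 20" --pt "0 0 20" --pt "0 0 10" --pt "0 0 0" --pt "0 0 0" --turn '[1.4, 1.3, 1.3, 0, 0, 0, 0, 0]' --grip '[1, 1, 1, 1, 1, 1, 1, 1]'

```text
clock: 27.72
position: [0.5229, -0.3077, 0.1472]
ee_rot: [0.841, 0.54, -0.0, -0.0]
ft_force: [-0.4, 0.1, -0.9]
grip_width: 0.324
```

Run:
```python
from fit import *
plan(slot_target(RK,2,-.065,.7,.145),RK[2],1)
held()
wcheck(2,.7)
```

```text
at [ 0.5229 -0.3077  0.1472] heading deg -24.58 tilt [-0.  0. -1.] F [-0.37  0.13 -0.92] w 0.324 t 27.7167
[0.1, 0.9, 2.2] turn 0.03
side chisel_a [(0.56, [0.527, -0.306, 0.039])]
side chisel_a_shoulder [(0.68, [0.609, -0.287, 0.111])]
top chisel_a [(0.75, [0.418, -0.338, 0.016])]
top chisel_a_shoulder []
wrist chisel_a [(0.91, [0.52, -0.306, 0.043]), (0.78, [0.605, -0.29, 0.028]), (0.76, [0.626, -0.245, 0.029]), (0.54, [0.583, -0.332, 0.002])]
wrist chisel_a_shoulder [(0.75, [0.6, -0.286, 0.11]), (0.69, [0.402, -0.272, 0.001])]
```

View pics/wc.png

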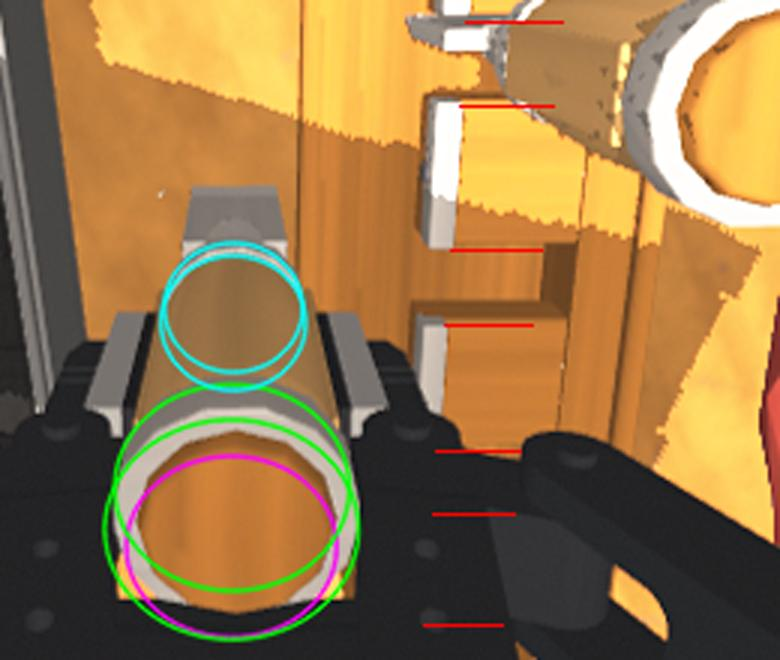

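Same relation as last time, with the same small shift.

Emit:
arm_command --pt "0.5 10 2" --pt "0 15 0" --pt "0 15 0" --pt "0 8 0" --pt "0 8 0" --pt "0 5 0" --pt "0 4 0" --pt "0 0 0" --turn '[0, 0, 0, 0, 0, 0, 0, 0]' --grip '[1, 1, 1, 1, 1, 1, 1, 1]'

```text
clock: 28.83
position: [0.5827, -0.3345, 0.1449]
ee_rot: [0.841, 0.54, -0.0, 0.0]
ft_force: [0.6, -0.3, -0.6]
grip_width: 0.321
```

Run:
```python
from fit import *
plan(slot_target(RK,2,0,0.7,.135),RK[2],1)
held()
im=cv2.imread('pics/held_side.png');cv2.imwrite('pics/hs.png',cv2.resize(im[100:250,240:400],None,fx=4,fy=4,interpolation=cv2.INTER_CUBIC))
```

```text
at [ 0.5827 -0.3345  0.1449] heading deg -24.57 tilt [-0. -0. -1.] F [ 0.55 -0.26 -0.61] w 0.321 t 28.8333
[-0.5, 0.3, 9.9] turn 0.04
side chisel_a [(0.58, [0.586, -0.331, 0.123])]
side chisel_a_shoulder []
top chisel_a [(0.83, [0.42, -0.339, 0.016])]
top chisel_a_shoulder []
wrist chisel_a [(0.84, [0.626, -0.243, 0.029])]
wrist chisel_a_shoulder []
```

View pics/hs.png

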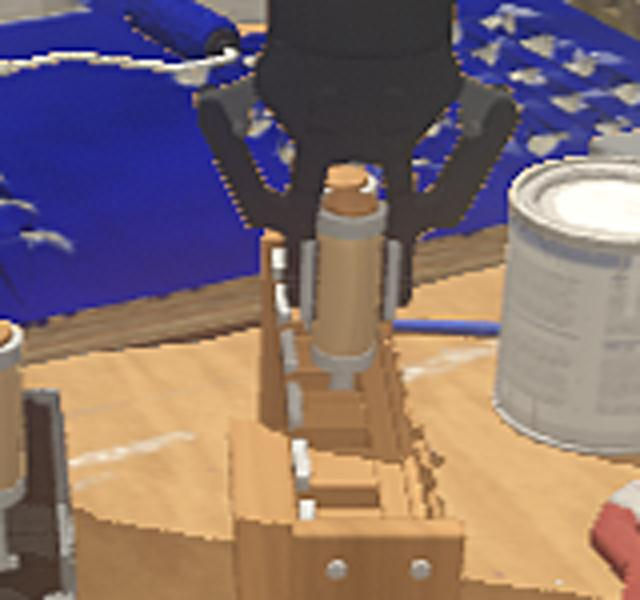

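Emit:
arm_command --pt "0 0 4" --pt "0 0 3" --pt "0 0 2.5" --pt "0 0 0" --pt "0 0 0" --turn '[0, 0, 0, 0, 0]' --grip '[1, 1, 1, 1, 1]'

```text
clock: 29.7
position: [0.5824, -0.3342, 0.1354]
ee_rot: [0.841, 0.54, -0.0, -0.0]
ft_force: [-1.2, 1.5, 2.2]
grip_width: 0.322
```

Emit:
arm_command --pt "0 0 0" --pt "0 0 0" --pt "0 0 0" --pt "0 0 0" --pt "0 0 -15" --pt "0 0 -30" --pt "0 0 -35" --pt "0 0 0" --turn '[0, 0, 0, 0, 0, 0, 0, 0]' --grip '[0.6, 0.4, 0.3, 0.3, 0.3, 0.3, 0.3, 0.3]'

```text
clock: 30.37
position: [0.5842, -0.3362, 0.2223]
ee_rot: [0.841, 0.54, 0.002, 0.004]
ft_force: [-0.1, -1.2, 0.4]
grip_width: 0.7
```

Run:
```python
from fit import *
p=case_pt(.036,-.054)
plan([*p,.215],-.36,4)
held()
im=cv2.imread('pics/held_side.png');cv2.imwrite('pics/hs.png',cv2.resize(im[100:250,240:400],None,fx=4,fy=4,interpolation=cv2.INTER_CUBIC))
```

```text
at [ 0.5842 -0.3362  0.2223] heading deg -24.58 tilt [ 0.008 -0.004 -1.   ] F [-0.14 -1.2   0.43] w 0.7 t 30.3667
[-17.6, -37.7, 1.8] turn -0.99
[-16.9, -38.0, 1.8] turn -0.99
[-16.3, -38.3, 1.8] turn -0.99
[-15.6, -38.5, 1.8] turn -0.99
side chisel_a []
side chisel_a_shoulder [(0.47, [0.604, -0.287, 0.108])]
top chisel_a [(0.73, [0.419, -0.338, 0.013])]
top chisel_a_shoulder []
wrist chisel_a [(0.89, [0.624, -0.242, 0.028]), (0.7, [0.582, -0.33, 0.028]), (0.64, [0.419, -0.335, 0.017])]
wrist chisel_a_shoulder []
```

View pics/hs.png

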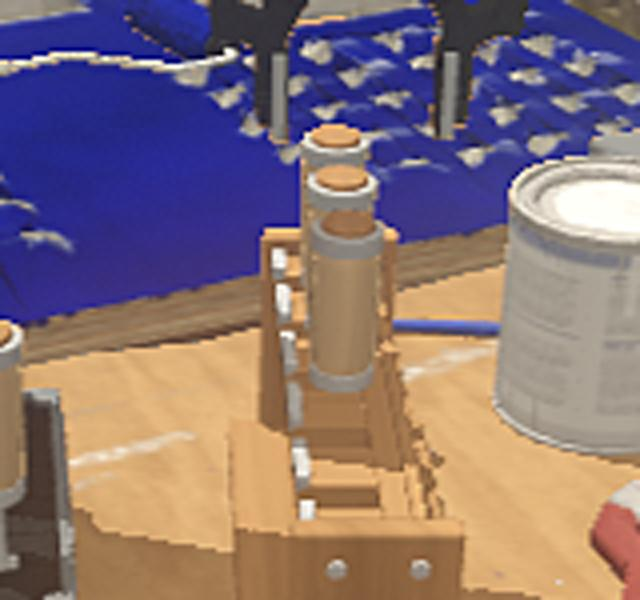

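Seated. Next chisel c.

Emit:
arm_command --pt "-17.5 -37 0" --pt "-17 -38 2" --pt "-16 -38 2" --pt "-16 -38.5 2" --pt "-0.5 -1.5 0" --pt "0 0 0" --pt "0 0 0" --turn '[-1, -1, -1, -1, 0, 0, 0]' --grip '[0.3, 0.3, 0.3, 0.3, 0.3, 0.3, 0.3]'

```text
clock: 31.4
position: [0.416, -0.3356, 0.2097]
ee_rot: [0.822, 0.57, 0.001, 0.0]
ft_force: [0.4, 0.8, 0.1]
grip_width: 0.705
```

Run:
```python
from fit import *
p=case_pt(.036,-.054)
plan([*p,.119],-.36,1)
```

```text
at [ 0.416  -0.3356  0.2097] heading deg -20.55 tilt [ 0.001  0.001 -1.   ] F [0.37 0.82 0.12] w 0.705 t 31.4
[-1.0, 2.4, 90.7] turn 0.08
```

Emit:
arm_command --pt "-0.5 1.5 20" --pt "0 0 30" --pt "0 0 30" --pt "0 0 10" --pt "0 0 0" --turn '[0, 0, 0, 0, 0]' --grip '[0.3, 0.3, 0.3, 0.3, 0.3]'

```text
clock: 31.82
position: [0.4162, -0.3361, 0.1172]
ee_rot: [0.822, 0.57, -0.002, -0.002]
ft_force: [-0.6, 0.9, 2.1]
grip_width: 0.699
```

Emit:
arm_command --pt "0 0 0" --pt "0 0 0" --pt "0 0 0" --pt "0 0 0" --pt "0 0 0" --pt "0 0 0" --turn '[0, 0, 0, 0, 0, 0]' --grip '[0.5, 0.7, 1, 1, 1, 1]'

```text
clock: 32.32
position: [0.4176, -0.3377, 0.1211]
ee_rot: [0.822, 0.57, 0.001, 0.001]
ft_force: [-0.0, 0.4, 6.4]
grip_width: 0.319
```

Run:
```python
from fit import *
p=case_pt(.036,-.054)
plan([*p,.119],-.36,1)
```

```text
at [ 0.4176 -0.3377  0.1211] heading deg -20.56 tilt [ 0.002 -0.001 -1.   ] F [-0.04  0.38  6.41] w 0.319 t 32.3167
[0.3, 0.2, 2.1] turn 0.06
```

Emit:
arm_command --pt "0 4 -0.5" --pt "0 -8 -1" --pt "0 8 -1" --pt "0 -8 -1" --pt "0 8 -1" --pt "0 -8 -1" --pt "0 8 -1" --pt "0 -8 -1" --turn '[0, 0, 0, 0, 0, 0, 0, 0]' --grip '[1, 1, 1, 1, 1, 1, 1, 1]'

```text
clock: 32.98
position: [0.4143, -0.3362, 0.1274]
ee_rot: [0.822, 0.57, 0.0, 0.001]
ft_force: [5.0, -3.5, -2.4]
grip_width: 0.321
```

Emit:
arm_command --pt "0 8 -1" --pt "0 -8 -1" --pt "0 8 -1" --pt "0 -8 -1" --pt "0 8 -1" --pt "0 -8 -1" --pt "0 8 -1" --pt "0 -8 -1" --pt "0 8 -1" --pt "0 -8 -1" --turn '[0, 0, 0, 0, 0, 0, 0, 0, 0, 0]' --grip '[1, 1, 1, 1, 1, 1, 1, 1, 1, 1]'

```text
clock: 33.82
position: [0.4142, -0.3362, 0.1374]
ee_rot: [0.822, 0.57, 0.0, 0.001]
ft_force: [2.5, -5.8, -1.5]
grip_width: 0.323
```

Emit:
arm_command --pt "0 8 -1" --pt "0 -8 -1" --pt "0 8 -1" --pt "0 -8 -1" --pt "0 8 -1" --pt "0 -8 -1" --pt "0 8 -1" --pt "0 -8 -1" --pt "0 8 -1" --pt "0 -4 -1" --turn '[0, 0, 0, 0, 0, 0, 0, 0, 0, 0]' --grip '[1, 1, 1, 1, 1, 1, 1, 1, 1, 1]'

```text
clock: 34.65
position: [0.4182, -0.3369, 0.1473]
ee_rot: [0.822, 0.57, 0.0, 0.0]
ft_force: [0.6, 0.8, -0.6]
grip_width: 0.323
```

Run:
```python
from fit import *
plan([.4,-.3,.2],-.36,1)
held()
```

```text
at [ 0.4182 -0.3369  0.1473] heading deg -20.5 tilt [ 0.001 -0.    -1.   ] F [ 0.59  0.81 -0.64] w 0.323 t 34.65
[28.2, -29.9, -52.7] turn 0.13
side chisel_a [(0.62, [0.423, -0.336, 0.039])]
side chisel_a_shoulder []
top chisel_a [(0.92, [0.625, -0.245, 0.023]), (0.63, [0.588, -0.335, 0.025])]
top chisel_a_shoulder [(0.63, [0.605, -0.292, 0.112])]
wrist chisel_a [(0.85, [0.605, -0.289, 0.027]), (0.73, [0.624, -0.244, 0.027]), (0.63, [0.418, -0.335, 0.042]), (0.57, [0.585, -0.33, 0.028])]
wrist chisel_a_shoulder []
```

View pics/held_side.png

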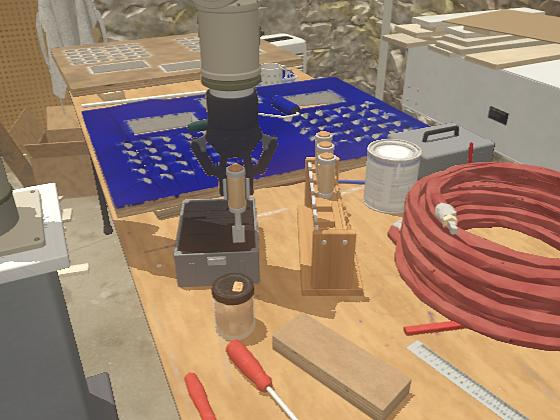

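Emit:
arm_command --pt "0 0 -10" --pt "0 0 -20" --pt "0 0 -20" --pt "0 0 0" --pt "0 0 0" --turn '[0, 0, 0, 0, 0]' --grip '[1, 1, 1, 1, 1]'

```text
clock: 35.52
position: [0.4173, -0.3374, 0.1982]
ee_rot: [0.822, 0.57, 0.001, 0.001]
ft_force: [0.4, -0.3, -1.8]
grip_width: 0.322
```

Run:
```python
from fit import *
held()
rackfit(tag='rr')
plan(slot_target(RK,3,-.065,.3,.198),RK[2],3)
im=cv2.imread('pics/held_side.png');cv2.imwrite('pics/hs.png',cv2.resize(im[100:280,200:400],None,fx=3,fy=3,interpolation=cv2.INTER_CUBIC))
```

```text
side chisel_a [(0.63, [0.42, -0.335, 0.092]), (0.4, [0.585, -0.332, 0.113])]
side chisel_a_shoulder []
top chisel_a [(0.96, [0.627, -0.247, 0.027]), (0.82, [0.587, -0.332, 0.03]), (0.57, [0.606, -0.287, 0.026])]
top chisel_a_shoulder [(0.72, [0.607, -0.292, 0.111]), (0.62, [0.601, -0.29, 0.113])]
wrist chisel_a [(0.83, [0.604, -0.29, 0.027]), (0.76, [0.418, -0.333, 0.093]), (0.75, [0.626, -0.243, 0.028]), (0.57, [0.582, -0.329, 0.032])]
wrist chisel_a_shoulder [(0.62, [0.602, -0.29, 0.11])]
rack [ 0.5842 -0.3342 -0.4223] cost 59.145213435248095 idx [1.0, -0.0, -1.0, 2.0, -2.0, -2.0, -0.0, -1.0, 2.0, 1.0]
at [ 0.4167 -0.337   0.1969] heading deg -20.57 tilt [-0.  0. -1.] F [ 0.72  0.2  -1.89] w 0.322 t 36.1667
[5.8, 28.9, -0.4] turn 1.35
[6.4, 28.7, -0.4] turn 1.35
[7.1, 28.6, -0.4] turn 1.35
```

View pics/hs.png

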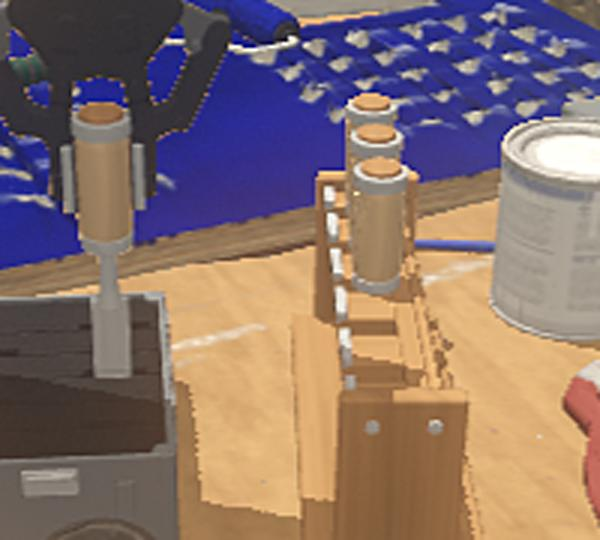

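Emit:
arm_command --pt "6 28.5 0" --pt "6.5 28.5 0" --pt "7 28.5 0" --pt "0 0 20" --pt "0 0 20" --pt "0 0 10" --pt "0 0 0" --pt "0 0 0" --turn '[1.4, 1.3, 1.3, 0, 0, 0, 0, 0]' --grip '[1, 1, 1, 1, 1, 1, 1, 1]'

```text
clock: 36.83
position: [0.503, -0.3509, 0.1472]
ee_rot: [0.841, 0.54, -0.0, -0.0]
ft_force: [0.4, 0.3, -0.5]
grip_width: 0.317
```

Run:
```python
from fit import *
plan(slot_target(RK,3,-.065,.3,.145),RK[2],1)
held()
wcheck(3,.3)
```

```text
at [ 0.503  -0.3509  0.1472] heading deg -24.59 tilt [-0.001  0.    -1.   ] F [ 0.37  0.28 -0.47] w 0.317 t 36.8333
[0.1, 0.9, 2.2] turn 0.02
side chisel_a [(0.6, [0.504, -0.346, 0.041])]
side chisel_a_shoulder [(0.24, [0.405, -0.271, 0.001])]
top chisel_a [(0.85, [0.625, -0.247, 0.023])]
top chisel_a_shoulder []
wrist chisel_a [(0.86, [0.583, -0.326, 0.026]), (0.81, [0.508, -0.35, 0.042]), (0.77, [0.607, -0.29, 0.03]), (0.26, [0.579, -0.334, 0.001])]
wrist chisel_a_shoulder [(0.87, [0.603, -0.286, 0.113]), (0.42, [0.605, -0.286, 0.026])]
```

View pics/wc.png

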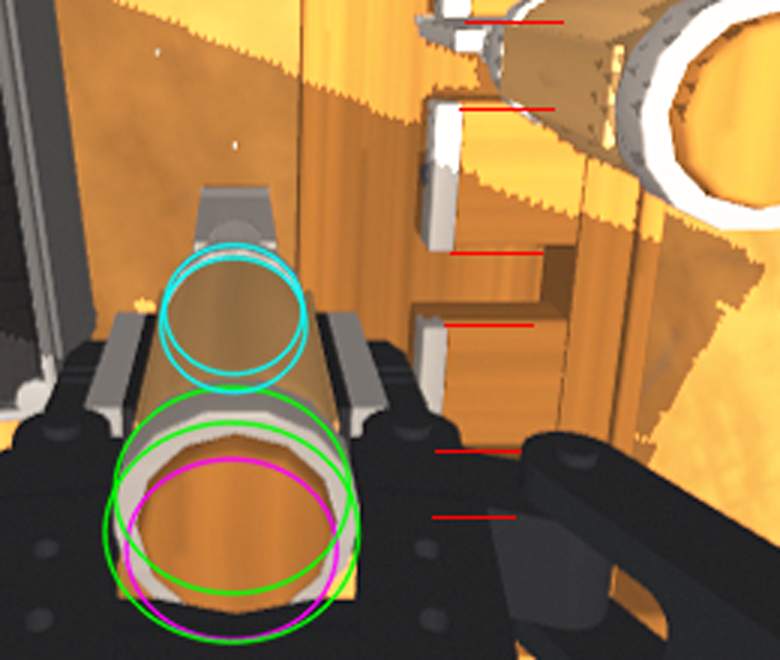

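Emit:
arm_command --pt "0.3 10 2" --pt "0 15 0" --pt "0 15 0" --pt "0 8 0" --pt "0 8 0" --pt "0 5 0" --pt "0 4.3 0" --pt "0 0 0" --turn '[0, 0, 0, 0, 0, 0, 0, 0]' --grip '[1, 1, 1, 1, 1, 1, 1, 1]'

```text
clock: 37.95
position: [0.5632, -0.3779, 0.1449]
ee_rot: [0.841, 0.541, -0.0, 0.0]
ft_force: [-0.7, -0.2, -0.3]
grip_width: 0.323
```

Run:
```python
from fit import *
plan(slot_target(RK,3,0,0.3,.135),RK[2],1)
held()
im=cv2.imread('pics/held_side.png');cv2.imwrite('pics/hs.png',cv2.resize(im[100:250,240:400],None,fx=4,fy=4,interpolation=cv2.INTER_CUBIC))
```

```text
at [ 0.5632 -0.3779  0.1449] heading deg -24.56 tilt [-0. -0. -1.] F [-0.66 -0.18 -0.26] w 0.323 t 37.95
[-0.4, 0.0, 9.9] turn 0.05
side chisel_a []
side chisel_a_shoulder []
top chisel_a [(0.63, [0.626, -0.248, 0.026])]
top chisel_a_shoulder []
wrist chisel_a [(0.96, [0.604, -0.291, 0.027]), (0.8, [0.581, -0.33, 0.027])]
wrist chisel_a_shoulder []
```

View pics/hs.png

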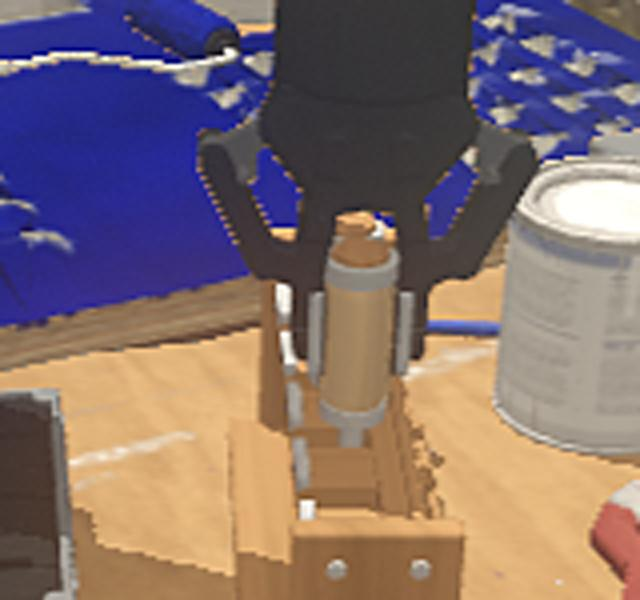

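Emit:
arm_command --pt "0 0 4" --pt "0 0 3" --pt "0 0 2.5" --pt "0 0 0" --pt "0 0 0" --turn '[0, 0, 0, 0, 0]' --grip '[1, 1, 1, 1, 1]'

```text
clock: 38.82
position: [0.5628, -0.3777, 0.1354]
ee_rot: [0.841, 0.54, 0.0, -0.0]
ft_force: [-0.9, -0.2, 1.4]
grip_width: 0.319
```

Emit:
arm_command --pt "0 0 0" --pt "0 0 0" --pt "0 0 0" --pt "0 0 0" --pt "0 0 -15" --pt "0 0 -30" --pt "0 0 -40" --pt "0 -25 -20" --pt "0 -40 -10" --pt "0 -40 0" --turn '[0, 0, 0, 0, 0, 0, 0, 0, 0, 0]' --grip '[0.6, 0.4, 0.3, 0.3, 0.3, 0.3, 0.3, 0.3, 0.3, 0.3]'

```text
clock: 39.65
position: [0.4671, -0.335, 0.2523]
ee_rot: [0.841, 0.541, 0.0, 0.002]
ft_force: [-0.2, -0.2, 3.0]
grip_width: 0.704
```

Emit:
arm_command --pt "30 -35 0" --pt "35 -20 0" --pt "40 0 0" --pt "40 0 0" --pt "0 0 0" --pt "0 0 0" --turn '[0, 0, 0, 0, 0, 0]' --grip '[0.3, 0.3, 0.3, 0.3, 0.3, 0.3]'

```text
clock: 40.15
position: [0.4804, -0.1807, 0.2505]
ee_rot: [0.84, 0.543, 0.0, -0.0]
ft_force: [0.2, -0.8, -0.5]
grip_width: 0.703
```

Run:
```python
from fit import *
held()
rackfit(tag='rr'); lipfit(f='pics/rr_top.png')
print(manip.get_obs()['position'],manip.get_obs()['clock'])
im=cv2.imread('pics/held_side.png');cv2.imwrite('pics/hs.png',cv2.resize(im[100:300,160:400],None,fx=3,fy=3,interpolation=cv2.INTER_CUBIC))
im=cv2.imread('pics/held_top.png');cv2.imwrite('pics/ht.png',cv2.resize(im[80:320,180:400],None,fx=2.5,fy=2.5,interpolation=cv2.INTER_CUBIC))
```

```text
side chisel_a []
side chisel_a_shoulder []
top chisel_a [(0.89, [0.586, -0.336, 0.025]), (0.8, [0.603, -0.289, 0.026]), (0.67, [0.627, -0.246, 0.026]), (0.56, [0.563, -0.378, 0.028])]
top chisel_a_shoulder [(0.83, [0.606, -0.29, 0.116])]
wrist chisel_a [(0.87, [0.625, -0.243, 0.03]), (0.71, [0.566, -0.375, 0.028]), (0.68, [0.582, -0.328, 0.029]), (0.58, [0.606, -0.291, 0.025])]
wrist chisel_a_shoulder [(0.82, [0.6, -0.289, 0.111]), (0.46, [0.403, -0.273, 0.005])]
rack [ 0.5844 -0.3344 -0.4403] cost 46.147511273116216 idx [-1.0, -0.0, 2.0, 1.0, -2.0, -1.0, -2.0, 2.0, 1.0, -0.0]
lipfit [ 0.5822 -0.3362 -0.4299] n 2 res px [ 1.   0.5 -1.  -0.5 -0. ]
[ 0.47941906 -0.1835172   0.25045789] 40.8
```

View pics/hs.png

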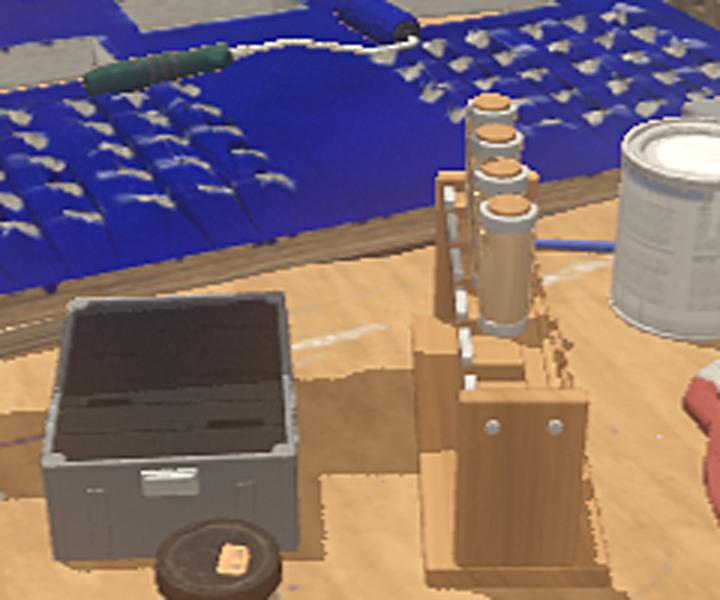

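View pics/ht.png

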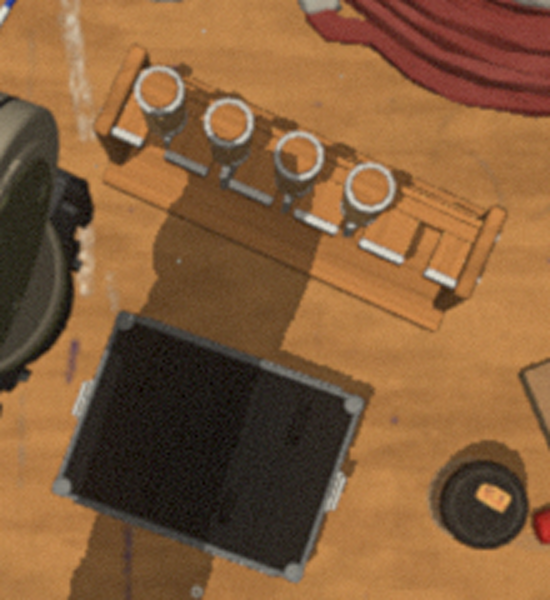

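Run:
```python
from h import *
print(manip.hand_in())
```

```text
the job is handed in; nothing more can be done
None
```

All four chisels that were in the case (a, b, c and d) now hang blade down in the rack. From the left, chisel d is in slot 0, a in slot 1, b in slot 2 and c in slot 3. Chisel e was not there at the start. Each one was wiggled out of the foam with about 1–2 N of pull, beyond the chisel's own weight. I handed the job in at about 41 s.

- **Position and height:** in the top and wrist views before hand-in, each chisel read within about 6 mm of its slot point, with the cutting edge at 25–30 mm (28 mm expected). The top view alone agreed to within about 4 mm.
- **Seating:** all four looked upright with their bolsters behind the lip. I judged tilt by eye only.
- **Case and robot:** the foam liner lay flat in the empty case, also judged by eye, as I had no direct reading of the liner. The gripper was clear of everything.
- **Disagreements:** the wrist camera read about 2–3 mm off from the top camera sideways throughout, and I allowed for that. The last rack fit from the steel lips shifted about 2 mm, because handles and shadows hid two of them; the slot-based fit showed the rack in the same place but turned about 0.6–1.4° from the earlier fits.

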